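# Load and set the multichannel tubing pump

## Robot

A 6-joint arm with a two-finger parallel gripper is mounted at the origin on a cart in front of the work surface, level with it; the furniture and walls round the work are solid. World frame = base frame: x ahead of the robot, y to its left, z up, the work surface at z = 0. Lengths are in m, angles in rad, forces in N, time in s.
With the tool pointing down it reaches from about 0.3 to 0.775 m from the base axis. Payload 14.6 kg.
Tool frame: the origin (TCP) lies on the mounting face of the last link; the fingertips stand 199 mm ahead of it and the grasp point (between the pads) lies 180 mm ahead of it; z points along the fingers, y is the line along which they close (so a half turn about z gives the same grasp; the last joint's range is limited). The gripper opens to 94 mm and grips with 3 to 60 N. Pads are 16 mm wide; open, the fingers measure 119 mm over their backs; the gripper's body (75 mm by 177 mm) begins 78 mm behind the grasp point.
Start: joints at [1.089, 0.3, 1.521, -0, 1.321, -0.067], TCP at [0.222, 0.503, 0.405] pointing down, gripper open.
Joint ranges: [-3.03, 3.03], [-0.79, 2.21], [0.23, 2.52], [-1.04, 4.18], [0, 3.07], [-2.55, 2.55]. Speed limits (rad/s): [2.22, 2.22, 2.57, 3.14, 3.14, 3.14].

## Interface

Orientations are given as [roll, pitch, yaw] about the fixed x, y, z axes, in that order (R = Rz(yaw) Ry(pitch) Rx(roll)).
In Python, from station import telemetry, cams, workorder, finder gives the robot as it stands.
- The arm moves only by the tool jog_arm, never from a script. Its argument "rows" is a list of rows, each an object with "gripper": the finger opening in m, from 0 to 0.094; "slide": the shift along the tool's x, y, z in m, a list of three; "spin": the turn about the tool's z in rad. In form: [{"gripper": gripper, "slide": [tx, ty, tz], "spin": spin}, ...]. A call has 1 to 8 rows; each row is the pose to reach, as a shift and turn from the pose commanded when the call began, along the tool's axes at that moment; what a row does not reach only later rows make up. A row lasts 1/10 s, in which the tool goes at most 50 mm and 8.59 degrees, less where a joint would pass 70% of its speed; a pose out of reach is approached as far as the arm can. A call with a gripper value outside its range is refused whole. The fingers move at their own pace and stop on an object; "squeeze" is the grip in N (left out, the last holds). Time passes only in rows, so rows that repeat a pose let the fingers close. It gives the time, the measured TCP pose, the force, the opening and the grip force at its end, in the units of the state.
- telemetry.get_obs(): the state, without advancing time (a new reading comes with each control period).
- cams.camera(name): name is "scene" or "top" or "wrist"; returns (picture, depth): 420x560x3 uint8, red, green, blue; 420x560 float32, m along the optical axis (not along the pixel's ray), 0 where there is no reading.
- cams.camera_info(name): a dict with "camera_matrix" (3x3 intrinsics, pixels), "R" (3x3) and "t" (3): a world point X has camera coordinates R X + t; the wrist camera has in their place "tool_from_camera" (4x4, takes a point from camera to tool coordinates, whose origin is the TCP and whose axes are the flange's). Camera axes: x right, y down, z forward; pixel columns grow to the right and rows downward; lengths in m; the calibration is good to about 2 mm. A picture is of the moment at which its call begins: read the wrist's pose just before it. camera_info takes no time and is no camera call.
- workorder.hand_in(): hands the job in; it is judged then, once.
Trained networks look in the newest picture that a camera, given by its name, has taken for a name from the list of things; names that differ only in an ending like _2 or _b are one class to them, and where a whole thing is asked for, a point or a joint stands for the part that bears it (a point fixed in the world has none). Each returns a list of dicts, best first, with "confidence" (0 to 1); they miss things now and then, are a little off and sometimes report something else, mostly with a low value. They report only what shows in the picture. A call takes as long as a camera call. They do not tell look-alikes from the thing itself.
- finder.find_in(target, camera): "point" ([x, y, z] in m, in world coordinates, good to about 4 mm: the middle of the surface that is visible of it).
- finder.masks_of(target, camera): "region" (420x560 bool, what is visible of it).
The state is a dict: "time_s": time; "qpos": joint angles; "joint_vel": joint speeds; "tau": joint torques, N m; "ee_pos": TCP position; "eef_rot": TCP orientation; "force": force on the tool from outside, world axes, zero at the start; "moment": the same for the moment, N m; "grip_width": finger opening in m; "grip_force": force on a finger pad.
Only numpy, scipy, OpenCV 4.12 (cv2) and the standard library are available. Lean on these libraries where they do the work, as an engineer would, in place of code of your own. Each camera call takes 0.05 s, during which the arm holds its last target. There are 200 camera calls.

## Task

Make the multichannel tubing pump ready for a run: thread all the tubing cassettes that lie on the bench onto its rod, hose barbs towards the pump's front, in order of width with the widest nearest the end plate, and slide the end cap onto the rod behind them, leaving the rod's tip bare. Then swing the hinged brace round until it snaps home over the rod's tip, crank the handwheel clockwise until you feel its stop, and back it off a quarter turn. Leave the other things on the bench where they are.

Things in the scene. Friction and masses are not known exactly. Their poses are not given: they have to be found in the camera images.
- pump: Tubing pump, fixed. Origin on the bench under the rod's root; x from its front (display) to its back, y towards its handwheel end. End plate at y = 0: 84 mm wide, top 114 mm up. White housing y = 14 to 152 mm, 104 mm wide, top 85 mm up. Under the rod, y = -10 to -134 mm, a roller bed, top 48 mm up (54.5 mm at most), between two guide strips 54 mm apart, tops 62 mm up.
- rod_root (a point): Where the rod's axis leaves the end plate, 90 mm above the bench; axes as pump. The rod is bare steel, 10 mm thick, 170 mm long, level, and runs along -y; its last 10 mm taper to a blunt point.
- rod_tip (a point): The free end of the rod on its axis, 170 mm along -y from the root; the open end that parts are threaded on.
- wheel_axis (a point): Centre of the handwheel, 115 mm above the bench: a level wheel of 97 mm across on an upright axis on top of the housing, 100 mm in +y from the rod's root.
- crank_grip (a point): Middle of the black crank handle standing upright on the handwheel, 38 mm from the wheel's axis: round, 17 mm thick, reaching 19 mm above this point; the wheel's face is 20 mm below it. It spins freely on its own pin, so it can be held while the wheel is cranked round.
- handwheel (a joint): Turn of the handwheel in rad, growing clockwise seen from above (raises the bed 2 mm a turn). Turns lightly, 1 to 3 N at the crank, up to a hard stop two and a half to three and a quarter turns on from where it stands at the start; where exactly must be felt.
- brace_hinge (a point): The upright hinge axis of the brace, at rod height, 70 mm in front of the rod (-x) and 180 mm along -y from the rod's root; post 26 mm thick.
- brace_pin (a point): Grip point of the upright black pin near the brace's end, 104 mm from its hinge: round, 12 mm thick, reaching 21 mm above and 26 mm below this point; below it is the brace's bar, 16 mm high, 10 mm thick, level with the rod. 34 mm inboard of the pin a cup, 21 mm wide, stands 17 mm off the bar; it goes over the rod's tip.
- brace (a joint): Swing of the brace in rad: 0 as found, swung out of the way; grows counter-clockwise seen from above. At 1.83 it stands square across the rod's end against its stop. An over-centre spring strut at the hinge pushes back with up to about 3 N at the pin until about 1.4, then snaps the brace on to its stop and holds it there.
- cassette_4: Tubing cassette for 4 channels: white upright block on a steel shoe, 46 mm along its x, 39 mm thick along its y, 52 mm high, with 4 small clear hose barbs (13 mm high) on its top beside its front face (-x). Origin at the centre of its underside. A 16 mm hole runs right through along its y, 32 mm above the underside. May be absent.
- cassette_4_bore (a point): Centre of that cassette's hole, 32 mm above its underside, halfway through.
- cassette_3: Tubing cassette for 3 channels: white upright block on a steel shoe, 46 mm along its x, 32 mm thick along its y, 52 mm high, with 3 small clear hose barbs (13 mm high) on its top beside its front face (-x). Origin at the centre of its underside. A 16 mm hole runs right through along its y, 32 mm above the underside. May be absent.
- cassette_3_bore (a point): Centre of that cassette's hole, 32 mm above its underside, halfway through.
- cassette_2: Tubing cassette for 2 channels: white upright block on a steel shoe, 46 mm along its x, 25 mm thick along its y, 52 mm high, with 2 small clear hose barbs (13 mm high) on its top beside its front face (-x). Origin at the centre of its underside. A 16 mm hole runs right through along its y, 32 mm above the underside. May be absent.
- cassette_2_bore (a point): Centre of that cassette's hole, 32 mm above its underside, halfway through.
- cassette_1: Tubing cassette for 1 channel: white upright block on a steel shoe, 46 mm along its x, 18 mm thick along its y, 52 mm high, with 1 small clear hose barb (13 mm high) on its top beside its front face (-x). Origin at the centre of its underside. A 16 mm hole runs right through along its y, 32 mm above the underside. May be absent.
- cassette_1_bore (a point): Centre of that cassette's hole, 32 mm above its underside, halfway through.
- end_cap: End cap: black ribbed upright block, 34 mm along its x, 24 mm thick along its y, 34 mm high, with a 16 mm hole right through along its y, 18 mm above the underside. Origin at the centre of its underside. Either way round will do.
- end_cap_bore (a point): Centre of the end cap's hole, 18 mm above its underside, halfway through.
- bottle_amber: Bystander: small brown bottle with black cap, 56 mm wide, 108 mm high; origin at its underside. Leave alone.
- beaker: Bystander: small clear beaker, 45 mm wide, 58 mm high; origin at its underside. Leave alone.
- waste_pot: Bystander: pot with lid, 68 mm wide, 73 mm high; origin at its underside. Leave alone.
- vial: Bystander: small vial with black cap, 15 mm wide, 47 mm high; origin at its underside. Leave alone.
There are look-alikes about, which are no part of the job. What is shaped like the cassette_2 but yellow is not meant. Leave any orange look-alike of the cassette_1 alone.

How it is judged:
By the outcome, as a careful person would: the job done as asked, in the order asked, and still so for the second after the job is handed in, with the robot touching nothing.
Of cassette_1, cassette_2, cassette_3, cassette_4 only 2 to 4 are there at a start; the rules pass over those that are not, and their reading is None.
At some moment in a run one of end_cap, cassette_4, cassette_3 may be knocked a few centimetres aside while the robot is not near it.
It also fails if it takes over 210 s, if anything falls off the work surface, if the arm or the gripper's body presses on something with over 40 N, if the wrist force passes 120 N, or if a joint passes its speed limit or range.

## Working session

There is one attempt and no reset: what is moved stays moved. The work goes in short steps, Python scripts to look and compute and a tool call to move; the robot and the scene stay as the last step left them, time stands still between calls to the robot, and variables do not carry over. Pictures are saved under pics/ and viewed, at most 14 in all, crops included, and the job is handed in when it is done.

Besides the shell and the picture viewer there is one more tool, called by a JSON object that holds its "name" and its "arguments", one argument or row to a line. jog_arm: Moves the arm, as the interface text tells. Its arguments: {"type":"object","properties":{"rows":{"type":"array","items":{"type":"object","properties":{"gripper":{"type":"number"},"slide":{"type":"array","items":{"type":"number"}},"spin":{"type":"number"}}}},"squeeze":{"type":"number"}},"required":["rows"]}

```bash
mkdir -p pics; ls
cat > h.py <<'E'
import numpy as np, cv2
from station import telemetry, cams, workorder, finder
from scipy.spatial.transform import Rotation as Rn
def snap(cam,fn=None,crop=None,s=1):
    o=telemetry.get_obs(); p,d=cams.camera(cam)
    if fn: save(p,fn,crop,s)
    return p,d,o
def save(p,fn,crop=None,s=1):
    if crop: p=p[crop[0]:crop[1],crop[2]:crop[3]]
    cv2.imwrite('pics/'+fn,cv2.resize(p[:,:,::-1],None,fx=s,fy=s,interpolation=cv2.INTER_CUBIC))
def extr(cam,o=None):
    ci=cams.camera_info(cam);K=np.array(ci['camera_matrix'])
    if cam!='wrist':
        R=np.array(ci['R']);t=np.array(ci['t']);return K,R.T,-R.T@t
    T=np.array(ci['tool_from_camera']);Rt=Rn.from_euler('xyz',o['eef_rot']).as_matrix()
    return K,Rt@T[:3,:3],np.array(o['ee_pos'])+Rt@T[:3,3]
def cloud(cam,d,o=None):
    K,R,c=extr(cam,o);v,u=np.mgrid[:d.shape[0],:d.shape[1]]
    P=np.stack([(u-K[0,2])/K[0,0]*d,(v-K[1,2])/K[1,1]*d,d],-1)
    P=P@R.T+c; P[d<=0]=np.nan; return P
def pix(cam,X,o=None):
    K,R,c=extr(cam,o); q=(np.atleast_2d(X)-c)@R; q=q@K.T; return q[:,:2]/q[:,2:]
E
python3 - <<'E'
from h import *
for c in ['top','scene']:
    p,d,o=snap(c,c+'0.png')
    print(c,cams.camera_info(c))
    np.savez(c+'0.npz',p=p,d=d)
    for n in ['pump','crank_grip','brace_pin','cassette_4','end_cap','bottle_amber','beaker','waste_pot','vial']:
        for r in finder.find_in(n,c): 
            print(n,np.round(r['point'],3),round(r['confidence'],2),pix(c,r['point']).round())
print(o); print(cams.camera_info('wrist'))
E
```

```text
pics
top {'camera_matrix': array([[385.52218394,   0.        , 280.92393057],
       [  0.        , 385.52218394, 208.50154897],
       [  0.        ,   0.        ,   1.        ]]), 'R': array([[ 0.00257846, -0.99997472, -0.00662595],
       [-0.99340915, -0.00180213, -0.11460809],
       [ 0.11459325,  0.00687779, -0.99338869]]), 't': array([0.0020674 , 0.56322917, 1.4061338 ])}
pump [0.546 0.086 0.062] 0.63 [[258. 212.]]
brace_pin [ 0.478 -0.104  0.098] 0.7 [[311. 230.]]
cassette_4 [0.459 0.404 0.054] 0.66 [[171. 236.]]
cassette_4 [0.567 0.406 0.056] 0.5 [[172. 207.]]
end_cap [0.564 0.401 0.049] 0.49 [[173. 208.]]
end_cap [ 0.43  -0.3    0.035] 0.43 [[363. 245.]]
bottle_amber [ 0.67  -0.369  0.084] 0.54 [[384. 178.]]
beaker [0.437 0.501 0.029] 0.72 [[147. 242.]]
waste_pot [0.7   0.4   0.073] 0.72 [[173. 170.]]
vial [0.567 0.408 0.055] 0.58 [[171. 207.]]
scene {'camera_matrix': array([[431.23451171,   0.        , 276.09874753],
       [  0.        , 431.23451171, 212.44234626],
       [  0.        ,   0.        ,   1.        ]]), 'R': array([[ 0.65308458, -0.75683317, -0.02615494],

[... 1456 characters left out ...]
'force': array([0.62537708, 0.04658674, 0.19562313]), 'moment': array([ 0.00927839, -0.06610524, -0.01125694]), 'grip_force': 0.0, 'grip_width': 0.09355076230008548}
{'camera_matrix': array([[318.54574134,   0.        , 282.31358384],
       [  0.        , 318.54574134, 207.67978662],
       [  0.        ,   0.        ,   1.        ]]), 'tool_from_camera': array([[-5.75155305e-04, -9.63527348e-01, -2.67609266e-01,
         7.80570509e-02],
       [ 9.99999834e-01, -5.64537588e-04, -1.16617056e-04,
        -5.26844334e-04],
       [-3.87117669e-05, -2.67609289e-01,  9.63527512e-01,
         1.96935740e-02],
       [ 0.00000000e+00,  0.00000000e+00,  0.00000000e+00,
         1.00000000e+00]])}
```

View pictures.

Run:
```python
from h import *
p=np.load('top0.npz')['p']; q=np.load('scene0.npz')['p']
save(p,'topc.png',(140,290,130,420),2.7); save(q,'scenec.png',(160,360,130,470),2.3)
```

```text
(no output)
```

View pics/topc.png

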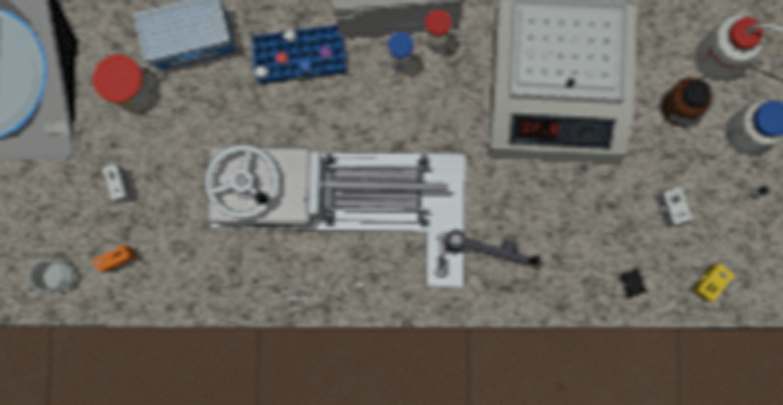

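View pics/scenec.png

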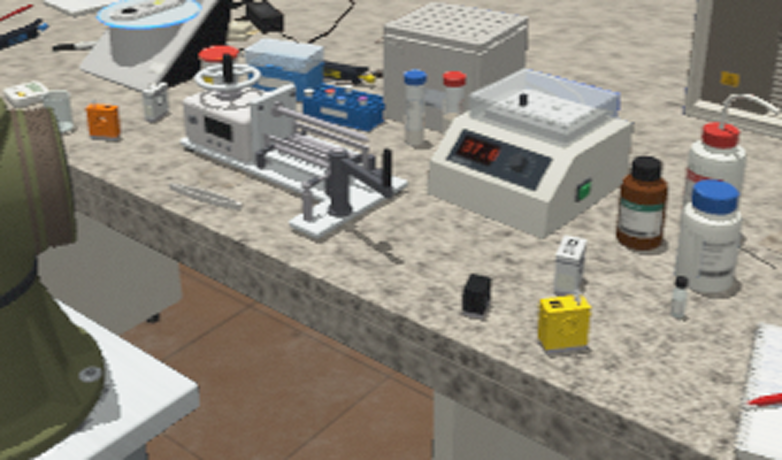

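{"name": "jog_arm", "arguments": {
  "rows": [
    {"slide":[-0.35,0.045,0],"spin":1.156},
    {"slide":[-0.35,0.045,0],"spin":1.156},
    {"slide":[-0.35,0.045,0],"spin":1.156},
    {"slide":[-0.35,0.045,0],"spin":1.156},
    {"slide":[-0.35,0.045,0],"spin":1.156},
    {"slide":[-0.35,0.045,0],"spin":1.156},
    {"slide":[-0.35,0.045,0],"spin":1.156},
    {"slide":[-0.35,0.045,0],"spin":1.156}
  ]
}}

```text
$.rows[0]: bad value
```

{"name": "jog_arm", "arguments": {
  "rows": [
    {"slide":[0,0,0]},
    {"slide":[0,0,0]}
  ]
}}

```text
$.rows[0]: bad value
```

```bash
cat >> h.py <<'E'
def blobs(P,zmin,zmax,box,z0=0.02):
    """height blobs: returns list of (center, size, angle, top z)"""
    m=((P[...,2]>zmin)&(P[...,2]<zmax)&(P[...,0]>box[0])&(P[...,0]<box[1])&(P[...,1]>box[2])&(P[...,1]<box[3])).astype(np.uint8)
    n,l,s,_=cv2.connectedComponentsWithStats(m)
    out=[]
    for i in range(1,n):
        if s[i,4]<25: continue
        X=P[l==i]; r=cv2.minAreaRect(X[:,:2].astype(np.float32)*1000)
        out.append((np.round(r[0],1),np.round(r[1],1),round(r[2],1),np.round(np.percentile(X[:,2],[5,50,95])*1000,1),s[i]))
    return out
E
python3 - <<'E'
from h import *
p,d,o=snap('wrist','w1.png')
print(o['time_s'],o['ee_pos'].round(4),o['eef_rot'].round(4),o['qpos'].round(2))
P=cloud('wrist',d,o); np.savez('w1.npz',p=p,P=P)
for b in blobs(P,0.035,0.07,(0.3,0.8,0.2,0.7)): print(b)
for n in ['cassette_4','end_cap']:
  for r in finder.find_in(n,'wrist'): print(n,r['point'].round(3) if hasattr(r['point'],'round') else r['point'],r['confidence'],pix('wrist',r['point'],o).round())
t=np.load('top0.npz'); Pt=cloud('top',t['d'])
print('bench z top',np.nanmedian(Pt[230:270,150:400,2]))
for b in blobs(Pt,0.025,0.075,(0.2,0.8,-0.75,0.75)): print(b)
E
```

```text
1.0 [0.2216 0.5034 0.4047] [3.1416 0.     2.7268] [ 1.09  0.3   1.52 -0.    1.32 -0.07]
(array([449.9, 489.6]), array([42.9, 18.8]), 67.0, array([42. , 53. , 58.7]), array([330, 359,  36,  13, 365], dtype=int32))
(array([461.4, 407.8]), array([19.9, 47.5]), 26.9, array([37.3, 51.4, 53.7]), array([274, 366,  34,  34, 696], dtype=int32))
cassette_4 [0.4538, 0.4146, 0.0399] 0.92 [[292. 376.]]
bench z top -0.0011740436673489674
(array([681.5, 492.7]), array([103.8, 212.7]), 57.1, array([26.8, 44.3, 71.1]), array([125, 144,  32,  53, 506], dtype=int32))
(array([758.9, 103.9]), array([ 66.6, 243.9]), 7.5, array([26.8, 35.9, 68.8]), array([223, 147,  64,  23, 411], dtype=int32))
(array([746. , 304.2]), array([ 28.6, 121.3]), 27.7, array([27.6, 57.1, 74.4]), array([183, 148,  33,  17, 127], dtype=int32))
(array([ 737.8, -418.9]), array([63.7, 26.8]), 42.8, array([28.6, 51. , 72.8]), array([388, 152,  16,  17,  84], dtype=int32))
(array([706.1, 402.6]), array([64.4, 64.6]), 88.2, array([34.3, 71.4, 74.4]), array([164, 160,  20,  20, 252], dtype=int32))
(array([ 671.4, -365. ]), array([55.7, 2
[... 774 characters left out ...]
ay([28.2, 50.5, 56.4]), array([374, 209,  12,  14, 108], dtype=int32))
(array([530.8, 120.2]), array([ 50.3, 285.9]), 1.1, array([34.6, 44.9, 62. ]), array([211, 210,  78,  15, 482], dtype=int32))
(array([462.1, 408. ]), array([18.9, 47.2]), 25.7, array([30.8, 50.9, 56.2]), array([164, 231,  15,  10,  85], dtype=int32))
(array([438.6, 494.9]), array([44.3, 40. ]), 89.9, array([28.5, 47.8, 61.9]), array([140, 236,  15,  12,  86], dtype=int32))
(array([ 431.7, -409.9]), array([26.3, 47.4]), 50.8, array([32.4, 51.1, 56.9]), array([387, 238,  14,  14, 114], dtype=int32))
(array([ 430.6, -303.9]), array([33.1, 25.7]), 16.9, array([27.8, 33.8, 37.2]), array([360, 240,   9,  10,  66], dtype=int32))
```

View pics/w1.png

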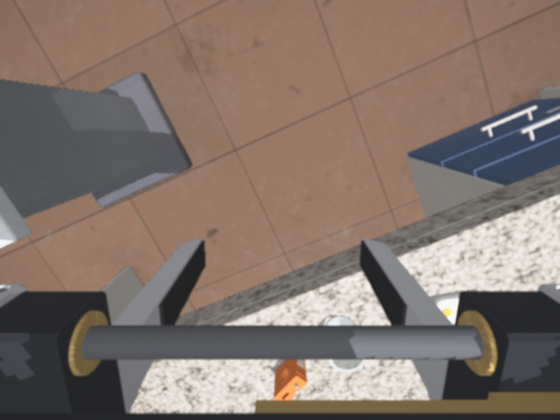

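{"name": "jog_arm", "arguments": {
  "rows": [
    {"gripper":0.094,"slide":[-0.35,0.045,0],"spin":1.156},
    {"gripper":0.094,"slide":[-0.35,0.045,0],"spin":1.156},
    {"gripper":0.094,"slide":[-0.35,0.045,0],"spin":1.156},
    {"gripper":0.094,"slide":[-0.35,0.045,0],"spin":1.156},
    {"gripper":0.094,"slide":[-0.35,0.045,0],"spin":1.156},
    {"gripper":0.094,"slide":[-0.35,0.045,0],"spin":1.156},
    {"gripper":0.094,"slide":[-0.35,0.045,0],"spin":1.156},
    {"gripper":0.094,"slide":[-0.35,0.045,0],"spin":1.156}
  ]
}}

```text
time_s: 1.95
ee_pos: [0.5646, 0.4006, 0.403]
eef_rot: [-3.141, 0.001, 1.56]
force: [-0.8, -1.3, -0.8]
grip_width: 0.0942
grip_force: 0.0
```

{"name": "jog_arm", "arguments": {
  "rows": [
    {"gripper":0.094,"slide":[0,0,0],"spin":0},
    {"gripper":0.094,"slide":[0,0,0],"spin":0}
  ]
}}

```text
time_s: 2.15
ee_pos: [0.5596, 0.4038, 0.4046]
eef_rot: [-3.141, 0.0, 1.575]
force: [-0.1, 0.2, 0.3]
grip_width: 0.094
grip_force: 0.0
```

```bash
cat >> h.py <<'E'
def look(fn,box,zr=(0.035,0.07),names=('cassette_4',)):
    p,d,o=snap('wrist',fn)
    print(o['time_s'],o['ee_pos'].round(4),o['eef_rot'].round(4),o['qpos'].round(2))
    P=cloud('wrist',d,o); np.savez(fn[:-4]+'.npz',p=p,P=P,d=d)
    for b in blobs(P,*zr,box): print(b)
    for n in names:
        for r in finder.find_in(n,'wrist'): print(n,np.round(r['point'],3),round(r['confidence'],2),pix('wrist',r['point'],o).round())
    return p,P,o
E
python3 - <<'E'
from h import *
look('w2.png',(0.3,0.8,0.2,0.7))
E
```

```text
2.15 [0.5596 0.4038 0.4046] [-3.1413  0.      1.5745] [0.57 0.63 1.05 0.   1.46 0.57]
(array([654.2, 527.2]), array([ 54.7, 108.7]), 1.3, array([36.1, 48.3, 66.7]), array([ 348,   13,   64,  116, 3034], dtype=int32))
(array([438.7, 494.5]), array([44.6, 44.3]), 42.9, array([37. , 52.5, 59.2]), array([ 137,   80,   52,   49, 1002], dtype=int32))
(array([462.7, 408.2]), array([19.5, 46.4]), 27.0, array([41. , 52. , 53.9]), array([174, 166,  40,  47, 913], dtype=int32))
(array([686.3, 413.5]), array([54.6, 22. ]), 60.4, array([36.5, 48.5, 69.4]), array([387, 167,  37,  45, 428], dtype=int32))
(array([566.4, 407.5]), array([46.9, 19.3]), 17.9, array([42.4, 52.1, 53.8]), array([266, 175,  47,  31, 839], dtype=int32))
(array([749.1, 324.1]), array([133.2,  59.3]), 74.0, array([37. , 57.8, 68.7]), array([ 433,  214,   76,  110, 1702], dtype=int32))
(array([560.6, 269.9]), array([  9.5, 103.5]), 89.8, array([36.5, 53.4, 68.5]), array([ 239,  294,   90,   22, 1418], dtype=int32))
cassette_4 [0.467 0.415 0.05 ] 0.84 [[196. 183.]]
cassette_4 [0.566 0.406 0.05 ] 0.74 [[288. 192.]]
cassette_4 [0.433 0.497 0.028] 0.32 [[164. 104.]]
```

View pics/w2.png

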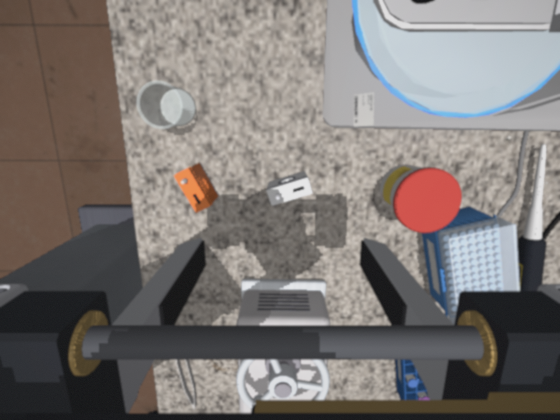

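{"name": "jog_arm", "arguments": {
  "rows": [
    {"gripper":0.094,"slide":[-0.4,-0.01,0],"spin":0},
    {"gripper":0.094,"slide":[-0.4,-0.01,0],"spin":0},
    {"gripper":0.094,"slide":[-0.4,-0.01,0],"spin":0},
    {"gripper":0.094,"slide":[-0.4,-0.01,0],"spin":0},
    {"gripper":0.094,"slide":[-0.4,-0.01,0],"spin":0},
    {"gripper":0.094,"slide":[-0.4,-0.01,0],"spin":0},
    {"gripper":0.094,"slide":[-0.4,-0.01,0],"spin":0},
    {"gripper":0.094,"slide":[-0.4,-0.01,0],"spin":0}
  ]
}}

```text
time_s: 3.05
ee_pos: [0.5491, 0.0025, 0.4053]
eef_rot: [3.14, 0.0, 1.574]
force: [0.7, -0.6, -0.4]
grip_width: 0.0939
grip_force: 0.0
```

{"name": "jog_arm", "arguments": {
  "rows": [
    {"gripper":0.094,"slide":[-0.03,0,0],"spin":0},
    {"gripper":0.094,"slide":[-0.03,0,0],"spin":0},
    {"gripper":0.094,"slide":[-0.03,0,0],"spin":0}
  ]
}}

```text
time_s: 3.35
ee_pos: [0.5498, -0.0259, 0.405]
eef_rot: [3.141, -0.0, 1.572]
force: [1.1, -0.0, -0.1]
grip_width: 0.0939
grip_force: 0.0
```

Run:
```python
from h import *
p,P,o=look('w3.png',(0.45,0.7,-0.16,0.1),(0.082,0.1),('pump','brace_pin'))
for b in blobs(P,0.105,0.12,(0.4,0.7,-0.2,0.2)): print('hi',b)
```

```text
3.35 [ 0.5498 -0.0259  0.405 ] [ 3.1410e+00 -1.0000e-04  1.5718e+00] [-0.11  0.3   1.52  0.    1.32 -0.11]
(array([557.6,  25.5]), array([148.3,  10. ]), 89.2, array([91. , 94.2, 95.8]), array([ 285,   60,   14,  167, 1802], dtype=int32))
(array([490.1, -51.8]), array([11.4, 25.6]), 60.5, array([83.3, 91.8, 99. ]), array([207, 221,  26,  21, 167], dtype=int32))
(array([ 476.6, -116. ]), array([88.5, 22.4]), 73.9, array([91. , 97.7, 99.3]), array([191, 250,  31,  75, 985], dtype=int32))
(array([ 697.4, -114.1]), array([ 6.6, 13.6]), 41.7, array([83.6, 94.8, 99.7]), array([417, 280,  16,  18, 101], dtype=int32))
(array([ 644.8, -144.8]), array([22.1, 36.4]), 27.2, array([82.6, 88.1, 94.5]), array([364, 291,  27,  34, 478], dtype=int32))
pump [0.545 0.044 0.044] 0.61 [[278. 127.]]
brace_pin [ 0.485 -0.078  0.096] 0.56 [[216. 256.]]
hi (array([559. , 126.1]), array([17.5, 84.3]), 89.1, array([107. , 113.6, 115.2]), array([ 240,    6,  110,   28, 2460], dtype=int32))
hi (array([486. , -58.5]), array([12.7, 11.6]), 74.4, array([105.1, 105.6, 106.5]), array([209, 234,  13,  14,  93], dtype=int32))
hi (array([ 669.6, -189.5]), array([20.3,  1.5]), 87.4, array([106.6, 114.2, 119. ]), array([396, 359,   8,  17,  85], dtype=int32))
```

View pics/w3.png

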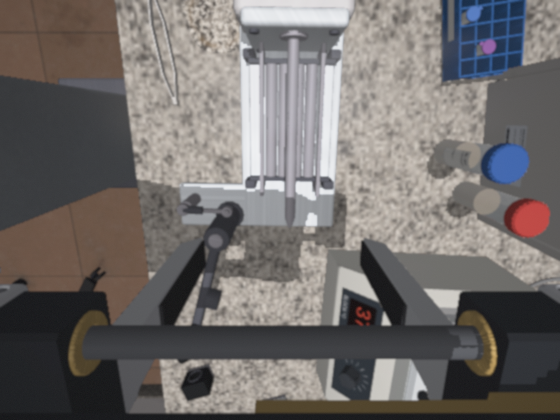

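Run:
```python
from h import *
P=np.load('w3.npz')['P']
m=(P[...,2]>.085)&(P[...,2]<.1)&(abs(P[...,0]-.558)<.012)&(P[...,1]<.15)&(P[...,1]>-.1)
X=P[m]
for lo in np.arange(-.06,.13,.02):
    s=X[(X[:,1]>lo)&(X[:,1]<lo+.02)]
    if len(s): print(lo.round(2),len(s),(s[:,0].min()*1e3).round(1),(s[:,0].max()*1e3).round(1),(np.median(s[:,0])*1e3).round(1),(s[:,2].max()*1e3).round(1),s[:,1].min().round(4),s[:,1].max().round(4))
# end plate face
m=(P[...,2]>.108)&(P[...,2]<.12)&(P[...,1]<.15)
X=P[m]
for lo in np.arange(.5,.62,.02):
    s=X[(X[:,0]>lo)&(X[:,0]<lo+.02)]
    if len(s): print('plate',lo.round(2),s[:,1].min().round(4),s[:,1].max().round(4))
print('plate x',X[:,0].min(),X[:,0].max())
t=np.load('top0.npz'); Pt=cloud('top',t['d'])
for b in blobs(Pt,0.087,0.104,(0.4,0.7,-0.2,0.25)): print('top',b)
```

```text
-0.06 50 552.2 559.9 556.1 95.3 -0.0486 -0.0403
-0.04 211 552.1 561.8 556.8 96.2 -0.04 -0.0204
-0.02 223 552.1 561.6 556.8 96.8 -0.02 -0.0003
0.0 231 553.0 562.3 557.5 96.8 0.0 0.0196
0.02 253 552.9 562.1 557.3 96.3 0.0201 0.0398
0.04 259 552.9 562.8 558.0 96.6 0.0405 0.0594
0.06 279 553.6 563.3 557.9 96.8 0.0602 0.0799
0.08 296 553.5 563.1 558.5 96.5 0.0802 0.0997
0.1 382 547.6 569.9 558.4 99.8 0.1001 0.12
0.12 28 546.0 569.9 550.1 100.0 0.1201 0.121
plate 0.5 0.1216 0.1334
plate 0.52 0.1187 0.1349
plate 0.54 0.1202 0.1336
plate 0.56 0.12 0.1342
plate 0.58 0.1182 0.1345
plate 0.6 0.1225 0.1306
plate x 0.5168818203742674 0.7956038093460239
top (array([ 662.3, -151.4]), array([100.4,  48.4]), 67.4, array([ 87.6,  95.8, 102.5]), array([312, 169,  26,  17, 221], dtype=int32))
top (array([570.2,  37.4]), array([ 38.5, 168.4]), 2.5, array([ 88.8,  92.8, 100. ]), array([248, 200,  48,  12, 132], dtype=int32))
top (array([ 477.5, -100.9]), array([110.4,  24.1]), 78.1, array([ 93.7,  98.5, 103. ]), array([295, 225,  31,  13, 119], dtype=int32))
```

{"name": "jog_arm", "arguments": {
  "rows": [
    {"gripper":0.094,"slide":[-0.34,-0.05,0],"spin":0},
    {"gripper":0.094,"slide":[-0.34,-0.05,0],"spin":0},
    {"gripper":0.094,"slide":[-0.34,-0.05,0],"spin":0},
    {"gripper":0.094,"slide":[-0.34,-0.05,0],"spin":0},
    {"gripper":0.094,"slide":[-0.34,-0.05,0],"spin":0},
    {"gripper":0.094,"slide":[-0.34,-0.05,0],"spin":0},
    {"gripper":0.094,"slide":[-0.34,-0.05,0],"spin":0},
    {"gripper":0.094,"slide":[-0.34,-0.05,0],"spin":0}
  ]
}}

```text
time_s: 4.3
ee_pos: [0.4994, -0.3696, 0.4039]
eef_rot: [-3.141, 0.0, 1.568]
force: [0.0, 0.5, -0.7]
grip_width: 0.0942
grip_force: 0.0
```

{"name": "jog_arm", "arguments": {
  "rows": [
    {"gripper":0.094,"slide":[0,0,0],"spin":0},
    {"gripper":0.094,"slide":[0,0,0],"spin":0}
  ]
}}

```text
time_s: 4.5
ee_pos: [0.5008, -0.3649, 0.4047]
eef_rot: [-3.142, -0.0, 1.573]
force: [0.5, 0.8, 0.8]
grip_width: 0.0944
grip_force: 0.0
```

Run:
```python
from h import *
p,P,o=look('w4.png',(0.3,0.7,-0.6,-0.2),(0.025,0.07),('cassette_4','end_cap'))
a=np.load('w2.npz')['p']
c=lambda q,r:cv2.resize(q[r[0]:r[1],r[2]:r[3]],(400,320),interpolation=cv2.INTER_CUBIC)
cv2.imwrite('pics/two.png',np.hstack([c(a,(152,216,250,330)),c(p,(100,292,140,380))])[:,:,::-1])
```

```text
4.5 [ 0.5008 -0.3649  0.4047] [-3.1415e+00 -3.0000e-04  1.5728e+00] [-0.69  0.46  1.31  0.    1.38 -0.69]
(array([ 612.6, -246.9]), array([94.1, 23.2]), 88.9, array([29.6, 58.7, 69. ]), array([ 374,   17,   49,  110, 3579], dtype=int32))
(array([ 431.4, -305.1]), array([35. , 25.4]), 18.4, array([32.1, 34.2, 35.5]), array([200, 121,  38,  31, 768], dtype=int32))
(array([ 676.2, -301.9]), array([ 9. , 37.7]), 86.4, array([39.5, 53.1, 57.5]), array([436, 129,  41,  10, 265], dtype=int32))
(array([ 535.2, -361.5]), array([46.5, 26.1]), 17.3, array([34.8, 52.1, 54.1]), array([ 291,  170,   48,   39, 1181], dtype=int32))
(array([ 666.2, -372. ]), array([55.8, 26. ]), 64.4, array([27.4, 49.4, 67.8]), array([ 413,  178,   54,   53, 1004], dtype=int32))
(array([ 432.1, -410.7]), array([26.5, 46.9]), 49.2, array([28.6, 52. , 54.2]), array([ 198,  208,   49,   48, 1208], dtype=int32))
(array([ 652.1, -445.9]), array([ 5.3, 32.9]), 75.6, array([27.3, 48.8, 67.9]), array([394, 252,  37,  21, 333], dtype=int32))
(array([ 557.1, -480.7]), array([13.6, 13.7]), 79.5, array([27.4, 43.9, 48. ]), array([322, 275,  14,  19, 196], dtype=int32))
cassette_4 [ 0.533 -0.355  0.053] 0.95 [[313. 185.]]
cassette_4 [ 0.435 -0.407  0.048] 0.82 [[224. 230.]]
end_cap [ 0.434 -0.303  0.031] 0.8 [[221. 134.]]
```

View pics/two.png

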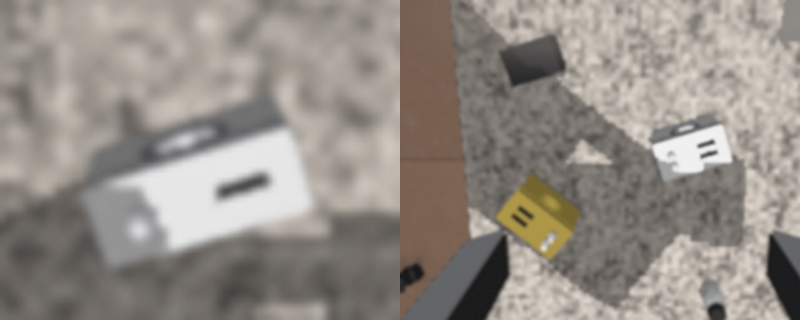

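{"name": "jog_arm", "arguments": {
  "rows": [
    {"gripper":0.08,"slide":[0.0035,0.0345,0.05],"spin":-0.15},
    {"gripper":0.08,"slide":[0.0035,0.0345,0.08],"spin":-0.3},
    {"gripper":0.08,"slide":[0.0035,0.0345,0.11],"spin":-0.3},
    {"gripper":0.08,"slide":[0.0035,0.0345,0.14],"spin":-0.3},
    {"gripper":0.08,"slide":[0.0035,0.0345,0.165],"spin":-0.3},
    {"gripper":0.08,"slide":[0.0035,0.0345,0.1825],"spin":-0.3},
    {"gripper":0.08,"slide":[0.0035,0.0345,0.1825],"spin":-0.3},
    {"gripper":0.08,"slide":[0.0035,0.0345,0.1825],"spin":-0.3}
  ],
  "squeeze": 15
}}

```text
time_s: 5.45
ee_pos: [0.535, -0.3625, 0.2229]
eef_rot: [3.141, 0.0, 1.872]
force: [-0.1, -0.6, 0.7]
grip_width: 0.0801
grip_force: 0.0
```

{"name": "jog_arm", "arguments": {
  "rows": [
    {"gripper":0.04,"slide":[0,0,0],"spin":0},
    {"gripper":0.04,"slide":[0,0,0],"spin":0},
    {"gripper":0.04,"slide":[0,0,0],"spin":0},
    {"gripper":0.04,"slide":[0,0,0],"spin":0},
    {"gripper":0.04,"slide":[0,0,0],"spin":0},
    {"gripper":0.04,"slide":[0,0,0],"spin":0}
  ],
  "squeeze": 15
}}

```text
time_s: 6.05
ee_pos: [0.5347, -0.3629, 0.2225]
eef_rot: [3.141, 0.0, 1.871]
force: [0.7, 0.8, 2.9]
grip_width: 0.0459
grip_force: 15.0
```

```bash
cat >> h.py <<'E'
def held(fn,w):
    """centre of held thing's top face in tool frame"""
    p,d,o=snap('wrist',fn); P=cloud('wrist',d,o)
    Rt=Rn.from_euler('xyz',o['eef_rot']).as_matrix(); T=(P-o['ee_pos'])@Rt
    z=T[...,2]; m=(abs(T[...,0])<.035)&(abs(T[...,1])<.04)&(z>.14)&(z<.186)
    np.savez(fn[:-4]+'.npz',p=p,T=T)
    X=T[m]; h,e=np.histogram(X[:,2],bins=np.arange(.14,.187,.002)); print('hist z',list(zip(e.round(3),h)))
    n,l,s,_=cv2.connectedComponentsWithStats(m.astype(np.uint8))
    for i in range(1,n):
        if s[i,4]>150:
            Y=T[l==i]; r=cv2.minAreaRect(Y[:,:2].astype(np.float32)*1000); print(np.round(r[0],1),np.round(r[1],1),round(r[2],1),np.percentile(Y[:,2],[5,50,95]).round(4),s[i])
    print(o['time_s'],o['ee_pos'].round(4),o['eef_rot'].round(4),o['force'].round(1),o['grip_width'],o['grip_force'])
E
python3 - <<'E'
from h import *
held('h1.png',25)
E
```

```text
hist z [(np.float64(0.14), np.int64(204)), (np.float64(0.142), np.int64(185)), (np.float64(0.144), np.int64(185)), (np.float64(0.146), np.int64(174)), (np.float64(0.148), np.int64(170)), (np.float64(0.15), np.int64(153)), (np.float64(0.152), np.int64(165)), (np.float64(0.154), np.int64(141)), (np.float64(0.156), np.int64(208)), (np.float64(0.158), np.int64(202)), (np.float64(0.16), np.int64(173)), (np.float64(0.162), np.int64(187)), (np.float64(0.164), np.int64(132)), (np.float64(0.166), np.int64(153)), (np.float64(0.168), np.int64(1468)), (np.float64(0.17), np.int64(2375)), (np.float64(0.172), np.int64(215)), (np.float64(0.174), np.int64(209)), (np.float64(0.176), np.int64(238)), (np.float64(0.178), np.int64(134)), (np.float64(0.18), np.int64(189)), (np.float64(0.182), np.int64(148)), (np.float64(0.184), np.int64(130))]
[ 1.4 -0.5] [26.4 70.4] 0.2 [0.1439 0.1699 0.1808] [ 200  238  166   86 7536]
6.05 [ 0.5347 -0.3629  0.2225] [3.1412e+00 4.0000e-04 1.8708e+00] [0.7 0.8 2.9] 0.045866091322245915 15.000266432762146
```

View pics/h1.png

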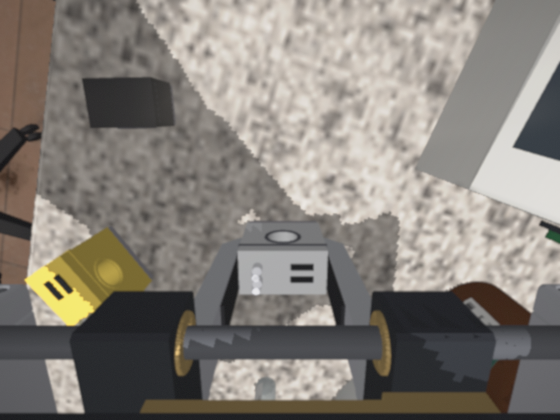

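Run:
```python
from h import *
T=np.load('h1.npz')['T']
m=(abs(T[...,0])<.035)&(abs(T[...,1])<.035)&(T[...,2]>.167)&(T[...,2]<.173)
X=T[m]
for lo in np.arange(-.014,.018,.004):
    s=X[(X[:,0]>lo)&(X[:,0]<lo+.004)]; print(lo.round(3),len(s),np.percentile(s[:,1],[1,99]).round(4))
for lo in np.arange(-.02,.02,.008):
    s=X[(X[:,1]>lo)&(X[:,1]<lo+.008)]; print('y',lo.round(3),np.percentile(s[:,0],[1,99]).round(4))
```

```text
-0.014 185 [-0.023   0.0222]
-0.01 539 [-0.0233  0.0223]
-0.006 526 [-0.0233  0.0226]
-0.002 585 [-0.0233  0.0226]
0.002 569 [-0.0232  0.0225]
0.006 897 [-0.0339  0.0338]
0.01 729 [-0.0228  0.0222]
0.014 2 [-0.0221 -0.0089]
y -0.02 [-0.0112  0.0136]
y -0.012 [-0.011   0.0137]
y -0.004 [-0.011   0.0136]
y 0.004 [-0.0111  0.0136]
y 0.012 [-0.0114  0.0136]
```

{"name": "jog_arm", "arguments": {
  "rows": [
    {"gripper":0.04,"slide":[0,0,-0.04],"spin":0},
    {"gripper":0.04,"slide":[0,0,-0.078],"spin":0},
    {"gripper":0.04,"slide":[0.0452,0.0185,-0.078],"spin":0.1},
    {"gripper":0.04,"slide":[0.0903,0.037,-0.078],"spin":0.2},
    {"gripper":0.04,"slide":[0.1354,0.0554,-0.078],"spin":0.313},
    {"gripper":0.04,"slide":[0.1806,0.0739,-0.078],"spin":0.313},
    {"gripper":0.04,"slide":[0.2257,0.0924,-0.065],"spin":0.313},
    {"gripper":0.04,"slide":[0.2257,0.0924,-0.0575],"spin":0.313}
  ]
}}

```text
time_s: 6.9
ee_pos: [0.5562, -0.1153, 0.2789]
eef_rot: [-3.14, -0.001, 1.563]
force: [-0.2, 0.1, -2.4]
grip_width: 0.0458
grip_force: 15.0
```

{"name": "jog_arm", "arguments": {
  "rows": [
    {"gripper":0.04,"slide":[0,0,0],"spin":0},
    {"gripper":0.04,"slide":[0,0,0],"spin":0},
    {"gripper":0.04,"slide":[0,0,0],"spin":0}
  ]
}}

```text
time_s: 7.2
ee_pos: [0.5562, -0.1212, 0.28]
eef_rot: [3.141, 0.0, 1.556]
force: [0.8, -0.5, 0.0]
grip_width: 0.0458
grip_force: 15.0
```

Run:
```python
from h import *
p,d,o=snap('wrist','a1.png'); P=cloud('wrist',d,o)
print(o['time_s'],o['ee_pos'].round(4),o['eef_rot'].round(4),o['force'].round(1),o['grip_width'])
m=(P[...,2]>.08)&(P[...,2]<.1)&(abs(P[...,0]-.558)<.013)&(P[...,1]<.11)&(P[...,1]>-.07)
X=P[m]
for lo in np.arange(-.06,.11,.02):
    s=X[(X[:,1]>lo)&(X[:,1]<lo+.02)]
    if len(s)>5: print(lo.round(2),len(s),np.percentile(s[:,0],[2,50,98]).round(4),s[:,2].max().round(4),np.median(s[:,2]).round(4),s[:,1].min().round(4))
```

```text
7.2 [ 0.5562 -0.1212  0.28  ] [3.1411e+00 2.0000e-04 1.5562e+00] [ 0.8 -0.5  0. ] 0.04575931859639018
-0.06 256 [0.5529 0.5565 0.5605] 0.0959 0.0931 -0.0496
-0.04 855 [0.5521 0.5568 0.5617] 0.097 0.0944 -0.0398
-0.02 944 [0.5524 0.5571 0.5618] 0.097 0.0944 -0.02
0.0 471 [0.5525 0.5572 0.5619] 0.0972 0.0943 0.0
```

View pics/a1.png

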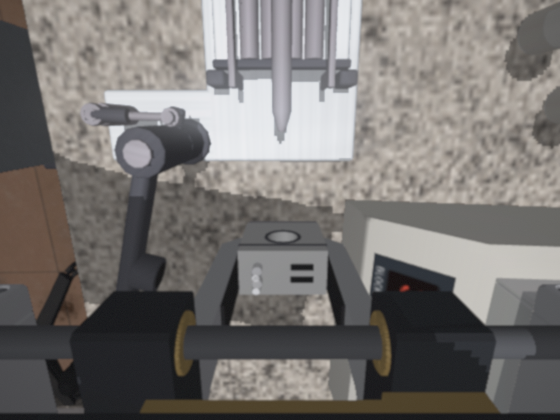

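{"name": "jog_arm", "arguments": {
  "rows": [
    {"gripper":0.04,"slide":[0.025,0,0],"spin":0},
    {"gripper":0.04,"slide":[0.045,0,0],"spin":0},
    {"gripper":0.04,"slide":[0.055,0,0],"spin":0},
    {"gripper":0.04,"slide":[0.065,0,0],"spin":0},
    {"gripper":0.04,"slide":[0.08,0,0],"spin":0},
    {"gripper":0.04,"slide":[0.095,0,0],"spin":0},
    {"gripper":0.04,"slide":[0.11,0,0],"spin":0},
    {"gripper":0.04,"slide":[0.11,0,0],"spin":0}
  ]
}}

```text
time_s: 8.05
ee_pos: [0.5576, -0.0081, 0.2797]
eef_rot: [-3.142, -0.0, 1.56]
force: [-0.4, 0.8, -1.8]
grip_width: 0.046
grip_force: 15.0
```

{"name": "jog_arm", "arguments": {
  "rows": [
    {"gripper":0.04,"slide":[0.025,0,0],"spin":0},
    {"gripper":0.04,"slide":[0.05,0,0],"spin":0},
    {"gripper":0.04,"slide":[0.07,0,0],"spin":0},
    {"gripper":0.04,"slide":[0.085,0,0],"spin":0},
    {"gripper":0.04,"slide":[0.095,0,0],"spin":0},
    {"gripper":0.04,"slide":[0.101,0,0],"spin":0},
    {"gripper":0.04,"slide":[0.101,0,0],"spin":0},
    {"gripper":0.04,"slide":[0.101,0,0],"spin":0}
  ]
}}

```text
time_s: 8.85
ee_pos: [0.559, 0.0905, 0.2796]
eef_rot: [-3.141, 0.0, 1.557]
force: [0.0, -0.7, -1.1]
grip_width: 0.046
grip_force: 15.0
```

{"name": "jog_arm", "arguments": {
  "rows": [
    {"gripper":0.064,"slide":[0,0,0],"spin":0},
    {"gripper":0.064,"slide":[0,0,0],"spin":0},
    {"gripper":0.064,"slide":[0,0,0],"spin":0},
    {"gripper":0.064,"slide":[0,0,-0.02],"spin":0},
    {"gripper":0.064,"slide":[0,0,-0.05],"spin":0},
    {"gripper":0.064,"slide":[0,0,-0.09],"spin":0},
    {"gripper":0.064,"slide":[0,0,-0.125],"spin":0},
    {"gripper":0.064,"slide":[0,0,-0.125],"spin":0}
  ]
}}

```text
time_s: 9.65
ee_pos: [0.559, 0.0909, 0.4097]
eef_rot: [3.134, -0.001, 1.558]
force: [-0.2, 0.4, -0.2]
grip_width: 0.0643
grip_force: 0.0
```

Run:
```python
from h import *
p,P,o=look('w5.png',(0.5,0.62,-0.05,0.12),(0.1,0.115),())
```

```text
9.65 [0.559  0.0909 0.4097] [ 3.1337e+00 -9.0000e-04  1.5577e+00] [ 0.1   0.33  1.47 -0.    1.33  0.11]
(array([558.9, 118.2]), array([ 1.3, 13.7]), 89.6, array([100.2, 101.4, 102.6]), array([272, 176,  16,   2,  30], dtype=int32))
(array([558.9,  91.7]), array([25.7, 46.4]), 88.8, array([105.3, 107.1, 108.6]), array([ 255,  191,   51,   29, 1360], dtype=int32))
```

View pics/w5.png

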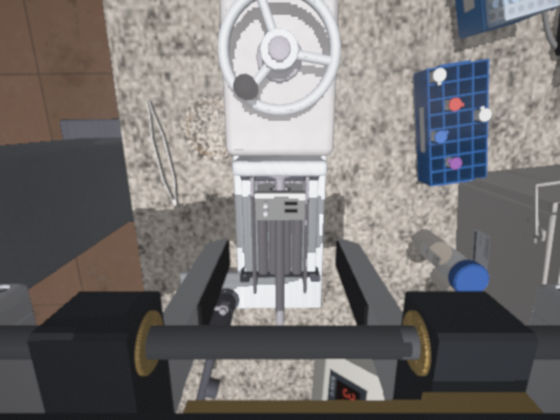

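{"name": "jog_arm", "arguments": {
  "rows": [
    {"gripper":0.08,"slide":[0.317,0.0034,0],"spin":-0.1},
    {"gripper":0.08,"slide":[0.317,0.0034,0],"spin":-0.2},
    {"gripper":0.08,"slide":[0.317,0.0034,0],"spin":-0.325},
    {"gripper":0.08,"slide":[0.317,0.0034,0],"spin":-0.325},
    {"gripper":0.08,"slide":[0.317,0.0034,0],"spin":-0.325},
    {"gripper":0.08,"slide":[0.317,0.0034,0],"spin":-0.325},
    {"gripper":0.08,"slide":[0.317,0.0034,0],"spin":-0.325},
    {"gripper":0.08,"slide":[0.317,0.0034,0.03],"spin":-0.325}
  ]
}}

```text
time_s: 10.5
ee_pos: [0.5658, 0.4108, 0.3757]
eef_rot: [3.138, -0.001, 1.886]
force: [-0.2, 0.3, -0.3]
grip_width: 0.0802
grip_force: 0.0
```

{"name": "jog_arm", "arguments": {
  "rows": [
    {"gripper":0.08,"slide":[0,0,0.04],"spin":0},
    {"gripper":0.08,"slide":[0,0,0.08],"spin":0},
    {"gripper":0.08,"slide":[0,0,0.08],"spin":0},
    {"gripper":0.08,"slide":[0,0,0.08],"spin":0}
  ]
}}

```text
time_s: 10.9
ee_pos: [0.5666, 0.4079, 0.2946]
eef_rot: [-3.14, 0.0, 1.883]
force: [-0.1, 0.6, 2.1]
grip_width: 0.0804
grip_force: 0.0
```

Run:
```python
from h import *
p,P,o=look('w6.png',(0.5,0.65,0.35,0.48),(0.03,0.07),())
```

```text
10.9 [0.5666 0.4079 0.2946] [-3.1404e+00  3.0000e-04  1.8826e+00] [0.57 0.73 1.14 0.   1.27 0.26]
(array([636.1, 476.3]), array([ 7.2, 27.7]), 89.6, array([31.5, 40.4, 49. ]), array([381, 156,  47,  22, 426], dtype=int32))
(array([566.6, 407.6]), array([47. , 19.3]), 18.9, array([37.6, 52. , 53.6]), array([ 252,  209,   63,   32, 1871], dtype=int32))
```

{"name": "jog_arm", "arguments": {
  "rows": [
    {"gripper":0.08,"slide":[0,0,0.04],"spin":0},
    {"gripper":0.08,"slide":[0,0,0.0725],"spin":0},
    {"gripper":0.08,"slide":[0,0,0.0725],"spin":0},
    {"gripper":0.04,"slide":[0,0,0.0725],"spin":0},
    {"gripper":0.04,"slide":[0,0,0.0725],"spin":0},
    {"gripper":0.04,"slide":[0,0,0.0725],"spin":0},
    {"gripper":0.04,"slide":[0,0,0.0725],"spin":0},
    {"gripper":0.04,"slide":[0,0,0.0725],"spin":0}
  ]
}}

```text
time_s: 11.75
ee_pos: [0.5665, 0.408, 0.2231]
eef_rot: [3.14, -0.0, 1.883]
force: [-1.1, 0.1, 6.4]
grip_width: 0.0464
grip_force: 15.0
```

{"name": "jog_arm", "arguments": {
  "rows": [
    {"gripper":0.04,"slide":[0,0,0],"spin":0},
    {"gripper":0.04,"slide":[0,0,0],"spin":0},
    {"gripper":0.04,"slide":[0,0,-0.04],"spin":0},
    {"gripper":0.04,"slide":[0,0,-0.08],"spin":0},
    {"gripper":0.04,"slide":[0,0,-0.12],"spin":0},
    {"gripper":0.04,"slide":[0,0,-0.16],"spin":0},
    {"gripper":0.04,"slide":[0,0,-0.18],"spin":0},
    {"gripper":0.04,"slide":[0,0,-0.18],"spin":0}
  ]
}}

```text
time_s: 12.55
ee_pos: [0.5663, 0.4079, 0.4056]
eef_rot: [3.136, -0.001, 1.883]
force: [0.4, -0.0, -1.5]
grip_width: 0.0461
grip_force: 15.0
```

Run:
```python
from h import *
held('h2.png',18)
T=np.load('h2.npz')['T']
m=(abs(T[...,0])<.035)&(abs(T[...,1])<.022)&(T[...,2]>.164)&(T[...,2]<.175)
X=T[m]; print(np.median(X[:,2]))
for lo in np.arange(-.02,.02,.008):
    s=X[(X[:,1]>lo)&(X[:,1]<lo+.008)]; print('y',lo.round(3),np.percentile(s[:,0],[1,99]).round(4))
```

```text
hist z [(np.float64(0.14), np.int64(213)), (np.float64(0.142), np.int64(184)), (np.float64(0.144), np.int64(186)), (np.float64(0.146), np.int64(171)), (np.float64(0.148), np.int64(168)), (np.float64(0.15), np.int64(156)), (np.float64(0.152), np.int64(158)), (np.float64(0.154), np.int64(148)), (np.float64(0.156), np.int64(157)), (np.float64(0.158), np.int64(181)), (np.float64(0.16), np.int64(152)), (np.float64(0.162), np.int64(160)), (np.float64(0.164), np.int64(133)), (np.float64(0.166), np.int64(148)), (np.float64(0.168), np.int64(346)), (np.float64(0.17), np.int64(2459)), (np.float64(0.172), np.int64(281)), (np.float64(0.174), np.int64(212)), (np.float64(0.176), np.int64(244)), (np.float64(0.178), np.int64(154)), (np.float64(0.18), np.int64(210)), (np.float64(0.182), np.int64(172)), (np.float64(0.184), np.int64(143))]
[-0.3 -0.5] [20.9 70.5] 0.0 [0.1433 0.1706 0.1819] [ 200  245  166   79 6532]
12.55 [0.5663 0.4079 0.4056] [ 3.1364e+00 -1.4000e-03  1.8828e+00] [ 0.4 -0.  -1.5] 0.04609311359347967 14.99736338853836
0.17091369687882801
y -0.02 [-0.0097  0.0085]
y -0.012 [-0.0098  0.0084]
y -0.004 [-0.0099  0.0083]
y 0.004 [-0.0099  0.0084]
y 0.012 [-0.0098  0.0084]
```

{"name": "jog_arm", "arguments": {
  "rows": [
    {"gripper":0.04,"slide":[-0.045,-0.0155,0],"spin":0.1},
    {"gripper":0.04,"slide":[-0.09,-0.031,0],"spin":0.2},
    {"gripper":0.04,"slide":[-0.135,-0.0465,0],"spin":0.325},
    {"gripper":0.04,"slide":[-0.18,-0.062,0],"spin":0.325},
    {"gripper":0.04,"slide":[-0.225,-0.0775,0],"spin":0.325},
    {"gripper":0.04,"slide":[-0.27,-0.093,0],"spin":0.325},
    {"gripper":0.04,"slide":[-0.315,-0.1085,0],"spin":0.325},
    {"gripper":0.04,"slide":[-0.35,-0.1205,0],"spin":0.325}
  ]
}}

```text
time_s: 13.4
ee_pos: [0.5587, 0.0354, 0.3999]
eef_rot: [-3.138, 0.0, 1.557]
force: [0.1, 0.6, -1.2]
grip_width: 0.0458
grip_force: 15.0
```

{"name": "jog_arm", "arguments": {
  "rows": [
    {"gripper":0.04,"slide":[0,0,0],"spin":0},
    {"gripper":0.04,"slide":[0,0,0],"spin":0}
  ]
}}

```text
time_s: 13.6
ee_pos: [0.5591, 0.0374, 0.4004]
eef_rot: [-3.139, -0.0, 1.556]
force: [-0.1, -0.2, -1.2]
grip_width: 0.0459
grip_force: 15.0
```

{"name": "jog_arm", "arguments": {
  "rows": [
    {"gripper":0.04,"slide":[-0.045,0,0],"spin":0},
    {"gripper":0.04,"slide":[-0.09,0,0],"spin":0},
    {"gripper":0.04,"slide":[-0.135,-0.0007,0],"spin":0},
    {"gripper":0.04,"slide":[-0.157,-0.0007,0.03],"spin":0},
    {"gripper":0.04,"slide":[-0.157,-0.0007,0.065],"spin":0},
    {"gripper":0.04,"slide":[-0.157,-0.0007,0.1],"spin":0},
    {"gripper":0.04,"slide":[-0.157,-0.0007,0.1195],"spin":0},
    {"gripper":0.04,"slide":[-0.157,-0.0007,0.1195],"spin":0}
  ]
}}

```text
time_s: 14.4
ee_pos: [0.5561, -0.1177, 0.2789]
eef_rot: [-3.135, -0.002, 1.559]
force: [-0.3, -0.6, -0.6]
grip_width: 0.0457
grip_force: 15.0
```

{"name": "jog_arm", "arguments": {
  "rows": [
    {"gripper":0.04,"slide":[0,0,0],"spin":0},
    {"gripper":0.04,"slide":[0,0,0],"spin":0},
    {"gripper":0.04,"slide":[0,0,0],"spin":0}
  ]
}}

```text
time_s: 14.7
ee_pos: [0.5567, -0.1189, 0.2838]
eef_rot: [3.14, 0.0, 1.558]
force: [-0.1, -0.1, -1.1]
grip_width: 0.046
grip_force: 15.0
```

{"name": "jog_arm", "arguments": {
  "rows": [
    {"gripper":0.04,"slide":[0.02,0,0],"spin":0},
    {"gripper":0.04,"slide":[0.03,0,0],"spin":0},
    {"gripper":0.04,"slide":[0.03,0,0],"spin":0},
    {"gripper":0.04,"slide":[0.03,0,0],"spin":0}
  ]
}}

```text
time_s: 15.1
ee_pos: [0.5569, -0.0892, 0.283]
eef_rot: [3.141, 0.0, 1.558]
force: [0.0, 0.8, -0.9]
grip_width: 0.0455
grip_force: 15.0
```

{"name": "jog_arm", "arguments": {
  "rows": [
    {"gripper":0.04,"slide":[0.01,0,0.002],"spin":0},
    {"gripper":0.04,"slide":[0.02,0,0.002],"spin":0},
    {"gripper":0.04,"slide":[0.03,0,0.002],"spin":0},
    {"gripper":0.04,"slide":[0.04,0,0.002],"spin":0},
    {"gripper":0.04,"slide":[0.055,0,0.002],"spin":0},
    {"gripper":0.04,"slide":[0.075,0,0.002],"spin":0},
    {"gripper":0.04,"slide":[0.09,0,0.002],"spin":0},
    {"gripper":0.04,"slide":[0.09,0,0.002],"spin":0}
  ]
}}

```text
time_s: 15.9
ee_pos: [0.558, 0.0029, 0.2807]
eef_rot: [3.142, -0.0, 1.56]
force: [0.0, -0.5, -0.4]
grip_width: 0.0462
grip_force: 15.0
```

{"name": "jog_arm", "arguments": {
  "rows": [
    {"gripper":0.04,"slide":[0.02,0,0],"spin":0},
    {"gripper":0.04,"slide":[0.04,0,0],"spin":0},
    {"gripper":0.04,"slide":[0.055,0,0],"spin":0},
    {"gripper":0.04,"slide":[0.064,0,0],"spin":0},
    {"gripper":0.04,"slide":[0.064,0,0],"spin":0},
    {"gripper":0.04,"slide":[0.064,0,0],"spin":0}
  ]
}}

```text
time_s: 16.5
ee_pos: [0.5589, 0.0645, 0.2806]
eef_rot: [-3.142, 0.0, 1.558]
force: [-0.0, 0.7, -1.5]
grip_width: 0.0462
grip_force: 15.0
```

{"name": "jog_arm", "arguments": {
  "rows": [
    {"gripper":0.064,"slide":[0,0,0],"spin":0},
    {"gripper":0.064,"slide":[0,0,0],"spin":0},
    {"gripper":0.064,"slide":[0,0,0],"spin":0},
    {"gripper":0.064,"slide":[0,0,-0.02],"spin":0},
    {"gripper":0.064,"slide":[0,0,-0.05],"spin":0},
    {"gripper":0.064,"slide":[0,0,-0.09],"spin":0},
    {"gripper":0.064,"slide":[0,0,-0.125],"spin":0},
    {"gripper":0.064,"slide":[0,0,-0.125],"spin":0}
  ]
}}

```text
time_s: 17.3
ee_pos: [0.5589, 0.0647, 0.4107]
eef_rot: [3.134, -0.0, 1.558]
force: [-0.2, 0.9, -0.3]
grip_width: 0.0643
grip_force: 0.0
```

Run:
```python
from h import *
p,P,o=look('w7.png',(0.5,0.62,-0.05,0.12),(0.1,0.117),())
```

```text
17.3 [0.5589 0.0647 0.4107] [ 3.1337e+00 -5.0000e-04  1.5576e+00] [ 0.05  0.32  1.48 -0.    1.33  0.06]
(array([559.2, 118.4]), array([ 2. , 13.5]), 88.9, array([100.1, 101.3, 102.5]), array([272, 146,  16,   3,  43], dtype=int32))
(array([590.7, 118.3]), array([2. , 7.2]), 88.8, array([104.6, 106.6, 108. ]), array([311, 146,   9,   3,  27], dtype=int32))
(array([558.7,  91.5]), array([25.1, 46.7]), 88.9, array([105.7, 107.1, 108.6]), array([ 254,  163,   52,   29, 1419], dtype=int32))
(array([558.4,  63.6]), array([18.9, 45.7]), 89.1, array([102.9, 107. , 108.4]), array([ 255,  196,   50,   22, 1027], dtype=int32))
```

{"name": "jog_arm", "arguments": {
  "rows": [
    {"gripper":0.07,"slide":[-0.372,-0.1226,0],"spin":-0.1},
    {"gripper":0.07,"slide":[-0.372,-0.1226,0],"spin":-0.2},
    {"gripper":0.07,"slide":[-0.372,-0.1226,0],"spin":-0.334},
    {"gripper":0.07,"slide":[-0.372,-0.1226,0],"spin":-0.334},
    {"gripper":0.07,"slide":[-0.372,-0.1226,0],"spin":-0.334},
    {"gripper":0.07,"slide":[-0.372,-0.1226,0],"spin":-0.334},
    {"gripper":0.07,"slide":[-0.372,-0.1226,0],"spin":-0.334},
    {"gripper":0.07,"slide":[-0.372,-0.1226,0],"spin":-0.334}
  ]
}}

```text
time_s: 18.15
ee_pos: [0.4301, -0.3077, 0.4044]
eef_rot: [-3.141, -0.001, 1.891]
force: [-0.6, 1.1, -0.1]
grip_width: 0.0703
grip_force: 0.0
```

{"name": "jog_arm", "arguments": {
  "rows": [
    {"gripper":0.07,"slide":[0,0,0.04],"spin":0},
    {"gripper":0.07,"slide":[0,0,0.08],"spin":0},
    {"gripper":0.07,"slide":[0,0,0.08],"spin":0},
    {"gripper":0.07,"slide":[0,0,0.08],"spin":0}
  ]
}}

```text
time_s: 18.55
ee_pos: [0.4315, -0.3056, 0.3258]
eef_rot: [-3.141, -0.001, 1.892]
force: [0.4, -0.0, 0.2]
grip_width: 0.0703
grip_force: 0.0
```

Run:
```python
from h import *
p,P,o=look('w8.png',(0.3,0.6,-0.5,-0.2),(0.02,0.07),('end_cap',))
```

```text
18.55 [ 0.4315 -0.3056  0.3258] [-3.1408e+00 -1.2000e-03  1.8919e+00] [-0.69  0.33  1.67 -0.    1.14 -1.01]
(array([ 430.7, -304.9]), array([35.8, 25.1]), 17.8, array([27.4, 34.1, 35.2]), array([ 263,  193,   40,   30, 1142], dtype=int32))
(array([ 599. , -287.4]), array([ 1.7, 11. ]), 1.2, array([20.3, 23.6, 28.5]), array([453, 237,   8,  15,  42], dtype=int32))
(array([ 431.4, -410.4]), array([26.6, 46.7]), 49.0, array([23.2, 49.6, 53.2]), array([ 222,  279,   51,   46, 1606], dtype=int32))
(array([ 555.3, -478.8]), array([14.7,  9.7]), 38.5, array([21. , 30.4, 40.6]), array([334, 382,  16,  18, 230], dtype=int32))
end_cap [ 0.433 -0.302  0.032] 0.59 [[285. 207.]]
```

{"name": "jog_arm", "arguments": {
  "rows": [
    {"gripper":0.07,"slide":[0.001,-0.0005,0.04],"spin":0},
    {"gripper":0.07,"slide":[0.001,-0.0005,0.08],"spin":0},
    {"gripper":0.07,"slide":[0.001,-0.0005,0.105],"spin":0},
    {"gripper":0.07,"slide":[0.001,-0.0005,0.118],"spin":0},
    {"gripper":0.07,"slide":[0.001,-0.0005,0.118],"spin":0},
    {"gripper":0.03,"slide":[0.001,-0.0005,0.118],"spin":0},
    {"gripper":0.03,"slide":[0.001,-0.0005,0.118],"spin":0},
    {"gripper":0.03,"slide":[0.001,-0.0005,0.118],"spin":0}
  ]
}}

```text
time_s: 19.45
ee_pos: [0.4309, -0.3049, 0.2089]
eef_rot: [3.14, 0.002, 1.892]
force: [-1.0, -0.0, 0.9]
grip_width: 0.0491
grip_force: 0.0
```

{"name": "jog_arm", "arguments": {
  "rows": [
    {"gripper":0.03,"slide":[0,0,0],"spin":0},
    {"gripper":0.03,"slide":[0,0,0],"spin":0},
    {"gripper":0.03,"slide":[0,0,0],"spin":0},
    {"gripper":0.03,"slide":[0,0,-0.03],"spin":0},
    {"gripper":0.03,"slide":[0,0,-0.07],"spin":0},
    {"gripper":0.03,"slide":[0,0,-0.11],"spin":0},
    {"gripper":0.03,"slide":[0,0,-0.15],"spin":0},
    {"gripper":0.03,"slide":[0,0,-0.15],"spin":0}
  ]
}}

```text
time_s: 20.25
ee_pos: [0.4309, -0.3049, 0.3628]
eef_rot: [3.137, 0.007, 1.892]
force: [-0.3, -0.7, -1.2]
grip_width: 0.034
grip_force: 15.0
```

Run:
```python
from h import *
held('h3.png',24)
T=np.load('h3.npz')['T']
m=(abs(T[...,0])<.035)&(abs(T[...,1])<.016)&(T[...,2]>.169)&(T[...,2]<.179)
X=T[m]; print(np.median(X[:,2]))
for lo in np.arange(-.016,.016,.008):
    s=X[(X[:,1]>lo)&(X[:,1]<lo+.008)]; print('y',lo.round(3),np.percentile(s[:,0],[1,99]).round(4))
```

```text
hist z [(np.float64(0.14), np.int64(189)), (np.float64(0.142), np.int64(165)), (np.float64(0.144), np.int64(172)), (np.float64(0.146), np.int64(167)), (np.float64(0.148), np.int64(151)), (np.float64(0.15), np.int64(155)), (np.float64(0.152), np.int64(141)), (np.float64(0.154), np.int64(130)), (np.float64(0.156), np.int64(137)), (np.float64(0.158), np.int64(122)), (np.float64(0.16), np.int64(118)), (np.float64(0.162), np.int64(119)), (np.float64(0.164), np.int64(116)), (np.float64(0.166), np.int64(106)), (np.float64(0.168), np.int64(104)), (np.float64(0.17), np.int64(107)), (np.float64(0.172), np.int64(1658)), (np.float64(0.174), np.int64(1192)), (np.float64(0.176), np.int64(166)), (np.float64(0.178), np.int64(169)), (np.float64(0.18), np.int64(145)), (np.float64(0.182), np.int64(130)), (np.float64(0.184), np.int64(105))]
[-0.  -0.5] [25.4 58.4] 0.5 [0.1433 0.1734 0.1813] [ 214  241  137   81 5763]
20.25 [ 0.4309 -0.3049  0.3628] [3.1373 0.0069 1.8919] [-0.3 -0.7 -1.2] 0.034036078414162715 14.999647289514542
0.17390726831787412
y -0.016 [-0.0119  0.0117]
y -0.008 [-0.0121  0.0117]
y 0.0 [-0.012   0.0119]
y 0.008 [-0.012   0.0117]
```

{"name": "jog_arm", "arguments": {
  "rows": [
    {"gripper":0.03,"slide":[0.025,0.033,-0.03],"spin":0.1},
    {"gripper":0.03,"slide":[0.053,0.069,-0.03],"spin":0.2},
    {"gripper":0.03,"slide":[0.081,0.105,-0.03],"spin":0.334},
    {"gripper":0.03,"slide":[0.109,0.142,-0.02],"spin":0.334},
    {"gripper":0.03,"slide":[0.1359,0.1772,0],"spin":0.334},
    {"gripper":0.03,"slide":[0.1359,0.1772,0.04],"spin":0.334},
    {"gripper":0.03,"slide":[0.1359,0.1772,0.07],"spin":0.334},
    {"gripper":0.03,"slide":[0.1359,0.1772,0.083],"spin":0.334}
  ]
}}

```text
time_s: 21.1
ee_pos: [0.5552, -0.1193, 0.2703]
eef_rot: [-3.135, -0.002, 1.558]
force: [0.2, -0.7, -0.7]
grip_width: 0.0336
grip_force: 15.0
```

{"name": "jog_arm", "arguments": {
  "rows": [
    {"gripper":0.03,"slide":[0,0,0],"spin":0},
    {"gripper":0.03,"slide":[0,0,0],"spin":0},
    {"gripper":0.03,"slide":[0,0,0],"spin":0},
    {"gripper":0.03,"slide":[0,0,0],"spin":0}
  ]
}}

```text
time_s: 21.5
ee_pos: [0.556, -0.12, 0.2759]
eef_rot: [3.14, 0.001, 1.557]
force: [-0.9, -1.0, -0.2]
grip_width: 0.034
grip_force: 15.0
```

{"name": "jog_arm", "arguments": {
  "rows": [
    {"gripper":0.03,"slide":[0.01,0,-0.004],"spin":0},
    {"gripper":0.03,"slide":[0.02,0,-0.004],"spin":0},
    {"gripper":0.03,"slide":[0.03,0,-0.004],"spin":0},
    {"gripper":0.03,"slide":[0.03,0,-0.004],"spin":0},
    {"gripper":0.03,"slide":[0.03,0,-0.004],"spin":0}
  ]
}}

```text
time_s: 22.0
ee_pos: [0.5563, -0.0894, 0.2787]
eef_rot: [3.142, 0.0, 1.559]
force: [0.4, -0.5, -0.8]
grip_width: 0.0335
grip_force: 15.0
```

{"name": "jog_arm", "arguments": {
  "rows": [
    {"gripper":0.03,"slide":[0.01,0,-0.001],"spin":0},
    {"gripper":0.03,"slide":[0.02,0,-0.001],"spin":0},
    {"gripper":0.03,"slide":[0.035,0,-0.001],"spin":0},
    {"gripper":0.03,"slide":[0.05,0,-0.001],"spin":0},
    {"gripper":0.03,"slide":[0.07,0,-0.001],"spin":0},
    {"gripper":0.03,"slide":[0.09,0,-0.001],"spin":0},
    {"gripper":0.03,"slide":[0.1,0,-0.001],"spin":0},
    {"gripper":0.03,"slide":[0.1,0,-0.001],"spin":0}
  ]
}}

```text
time_s: 22.8
ee_pos: [0.5575, 0.0116, 0.2796]
eef_rot: [-3.142, -0.0, 1.56]
force: [1.0, -0.9, -0.8]
grip_width: 0.034
grip_force: 15.0
```

{"name": "jog_arm", "arguments": {
  "rows": [
    {"gripper":0.03,"slide":[0.015,0,0],"spin":0},
    {"gripper":0.03,"slide":[0.025,0,0],"spin":0},
    {"gripper":0.03,"slide":[0.028,0,0],"spin":0},
    {"gripper":0.03,"slide":[0.028,0,0],"spin":0},
    {"gripper":0.03,"slide":[0.028,0,0],"spin":0}
  ]
}}

```text
time_s: 23.3
ee_pos: [0.558, 0.0379, 0.2796]
eef_rot: [-3.142, 0.0, 1.558]
force: [0.1, -0.3, 0.3]
grip_width: 0.0342
grip_force: 15.0
```

{"name": "jog_arm", "arguments": {
  "rows": [
    {"gripper":0.052,"slide":[0,0,0],"spin":0},
    {"gripper":0.052,"slide":[0,0,0],"spin":0},
    {"gripper":0.052,"slide":[0,0,0],"spin":0},
    {"gripper":0.052,"slide":[0,0,-0.02],"spin":0},
    {"gripper":0.052,"slide":[0,0,-0.05],"spin":0},
    {"gripper":0.052,"slide":[0,0,-0.09],"spin":0},
    {"gripper":0.052,"slide":[0,0,-0.125],"spin":0},
    {"gripper":0.052,"slide":[0,0,-0.125],"spin":0}
  ]
}}

```text
time_s: 24.1
ee_pos: [0.5581, 0.038, 0.4096]
eef_rot: [3.134, -0.0, 1.558]
force: [0.4, -0.1, -1.2]
grip_width: 0.0515
grip_force: 0.0
```

Run:
```python
from h import *
p,P,o=look('w9.png',(0.5,0.62,-0.05,0.12),(0.098,0.117),())
for b in blobs(P,0.11,0.16,(0.4,0.6,-0.25,0)): print('brace',b)
```

```text
24.1 [0.5581 0.038  0.4096] [ 3.1338e+00 -2.0000e-04  1.5577e+00] [0.   0.32 1.49 0.   1.33 0.02]
(array([559.2, 118.7]), array([ 2.5, 17.6]), 89.2, array([ 98.4, 101. , 102.2]), array([270, 114,  21,   4,  73], dtype=int32))
(array([590.6, 118.6]), array([1.7, 7.8]), 88.9, array([104.2, 106.1, 107.7]), array([312, 114,  10,   3,  30], dtype=int32))
(array([558.6,  91.4]), array([25. , 46.5]), 89.2, array([105.5, 107.1, 108.5]), array([ 254,  133,   53,   30, 1529], dtype=int32))
(array([558.7,  63.6]), array([18.7, 46.7]), 88.7, array([101.8, 107. , 108.4]), array([ 255,  168,   52,   22, 1114], dtype=int32))
(array([557.4,  37.7]), array([24.5, 35.2]), 89.0, array([100.5, 103.1, 104.2]), array([261, 192,  38,  27, 964], dtype=int32))
```

View pics/w9.png

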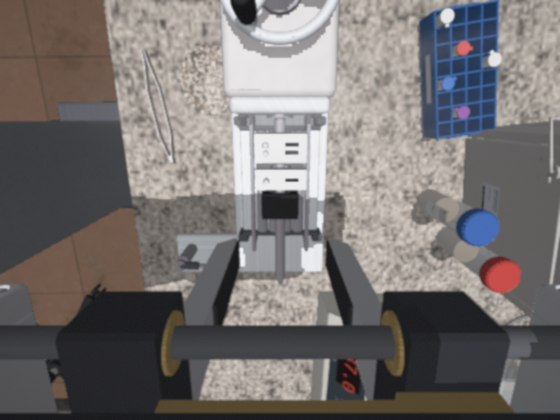

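{"name": "jog_arm", "arguments": {
  "rows": [
    {"gripper":0.052,"slide":[-0.198,-0.0965,0],"spin":0.1},
    {"gripper":0.052,"slide":[-0.198,-0.0965,0],"spin":0.258},
    {"gripper":0.05,"slide":[-0.198,-0.0965,0],"spin":0.258},
    {"gripper":0.05,"slide":[-0.198,-0.0965,0],"spin":0.258},
    {"gripper":0.05,"slide":[-0.198,-0.0965,0],"spin":0.258},
    {"gripper":0.05,"slide":[-0.198,-0.0965,0],"spin":0.258},
    {"gripper":0.05,"slide":[-0.198,-0.0965,0],"spin":0.258},
    {"gripper":0.05,"slide":[-0.198,-0.0965,0],"spin":0.258}
  ]
}}

```text
time_s: 24.95
ee_pos: [0.4594, -0.1577, 0.4041]
eef_rot: [-3.141, -0.0, 1.301]
force: [0.2, -0.6, 0.3]
grip_width: 0.0498
grip_force: 0.0
```

Run:
```python
from h import *
p,P,o=look('w10.png',(0.4,0.55,-0.25,-0.03),(0.075,0.1),('brace_pin',))
for b in blobs(P,0.1,0.16,(0.4,0.55,-0.25,0)): print('hi',b)
for b in blobs(P,0.138,0.16,(0.4,0.55,-0.25,0)): print('pin',b)
```

```text
24.95 [ 0.4594 -0.1577  0.4041] [-3.1408e+00 -2.0000e-04  1.3009e+00] [-0.41  0.16  1.7   0.    1.29 -0.14]
(array([ 477.1, -112. ]), array([92.3, 22.8]), 75.8, array([95.1, 97.9, 99.5]), array([ 274,   99,   28,  105, 1333], dtype=int32))
brace_pin [ 0.481 -0.104  0.098] 0.58 [[291. 142.]]
hi (array([486.4, -58.9]), array([25.1, 24.4]), 75.0, array([100.9, 102.5, 105.9]), array([268,  72,  30,  33, 769], dtype=int32))
hi (array([ 477.6, -128.2]), array([ 9.4, 13.1]), 60.2, array([100. , 100.5, 101.6]), array([286, 165,  16,  12,  76], dtype=int32))
hi (array([ 458.4, -158.1]), array([11.6, 11.1]), 27.6, array([104.9, 139. , 145.4]), array([275, 202,  15,  26, 321], dtype=int32))
pin (array([ 458.3, -158.3]), array([11.1, 11.1]), 32.8, array([139.4, 143. , 145.7]), array([275, 213,  15,  15, 166], dtype=int32))
```

View pics/w10.png

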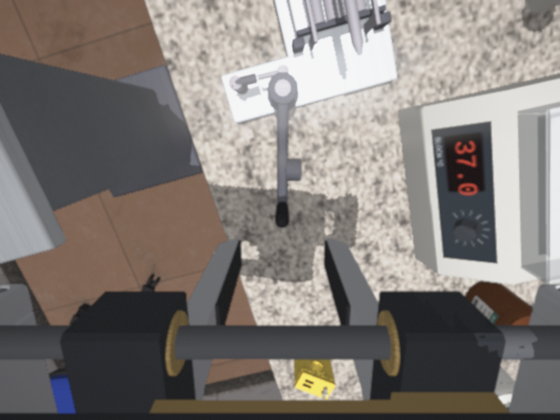

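{"name": "jog_arm", "arguments": {
  "rows": [
    {"gripper":0.04,"slide":[-0.001,-0.0005,0.04],"spin":0},
    {"gripper":0.04,"slide":[-0.001,-0.0005,0.08],"spin":0},
    {"gripper":0.04,"slide":[-0.001,-0.0005,0.098],"spin":0},
    {"gripper":0.04,"slide":[-0.001,-0.0005,0.098],"spin":0},
    {"gripper":0.005,"slide":[-0.001,-0.0005,0.098],"spin":0},
    {"gripper":0.005,"slide":[-0.001,-0.0005,0.098],"spin":0},
    {"gripper":0.005,"slide":[-0.001,-0.0005,0.098],"spin":0},
    {"gripper":0.005,"slide":[-0.001,-0.0005,0.098],"spin":0}
  ],
  "squeeze": 12
}}

```text
time_s: 25.85
ee_pos: [0.4582, -0.1594, 0.3074]
eef_rot: [3.14, 0.0, 1.3]
force: [-0.3, 1.1, 2.0]
grip_width: 0.0116
grip_force: 11.9
```

{"name": "jog_arm", "arguments": {
  "rows": [
    {"gripper":0.005,"slide":[0,0,0],"spin":0},
    {"gripper":0.005,"slide":[0,0,0],"spin":0}
  ]
}}

```text
time_s: 26.05
ee_pos: [0.4583, -0.1595, 0.3073]
eef_rot: [3.14, 0.0, 1.3]
force: [-1.5, 0.8, 6.4]
grip_width: 0.012
grip_force: 12.0
```

```bash
python3 -c "
import numpy as np
for t in np.arange(.1,1.05,.1): print(t.round(2),(103.6*(1-np.cos(t))).round(1),(103.6*np.sin(t)).round(1))"
```

```text
0.1 0.5 10.3
0.2 2.1 20.6
0.3 4.6 30.6
0.4 8.2 40.3
0.5 12.7 49.7
0.6 18.1 58.5
0.7 24.4 66.7
0.8 31.4 74.3
0.9 39.2 81.2
1.0 47.6 87.2
```

{"name": "jog_arm", "arguments": {
  "rows": [
    {"gripper":0.005,"slide":[0.0005,0.0103,0],"spin":-0.1},
    {"gripper":0.005,"slide":[0.0021,0.0206,0],"spin":-0.2},
    {"gripper":0.005,"slide":[0.0046,0.0306,0],"spin":-0.3},
    {"gripper":0.005,"slide":[0.0082,0.0403,0],"spin":-0.4},
    {"gripper":0.005,"slide":[0.0127,0.0497,0],"spin":-0.5},
    {"gripper":0.005,"slide":[0.0181,0.0585,0],"spin":-0.6},
    {"gripper":0.005,"slide":[0.0244,0.0667,0],"spin":-0.7},
    {"gripper":0.005,"slide":[0.0314,0.0743,0],"spin":-0.8}
  ]
}}

```text
time_s: 26.85
ee_pos: [0.5386, -0.1493, 0.3074]
eef_rot: [3.141, 0.002, 2.104]
force: [-1.8, -1.2, 6.2]
grip_width: 0.0116
grip_force: 12.0
```

{"name": "jog_arm", "arguments": {
  "rows": [
    {"gripper":0.005,"slide":[0.0,0.0,0],"spin":0}
  ]
}}

```text
time_s: 26.95
ee_pos: [0.539, -0.149, 0.3074]
eef_rot: [3.141, 0.002, 2.104]
force: [0.9, -3.4, 6.8]
grip_width: 0.0115
grip_force: 12.0
```

{"name": "jog_arm", "arguments": {
  "rows": [
    {"gripper":0.005,"slide":[0.0005,0.0103,0],"spin":-0.1},
    {"gripper":0.005,"slide":[0.0021,0.0206,0],"spin":-0.2},
    {"gripper":0.005,"slide":[0.0046,0.0306,0],"spin":-0.3},
    {"gripper":0.005,"slide":[0.0082,0.0403,0],"spin":-0.4},
    {"gripper":0.005,"slide":[0.0127,0.0497,0],"spin":-0.5},
    {"gripper":0.005,"slide":[0.0181,0.0585,0],"spin":-0.6},
    {"gripper":0.005,"slide":[0.0244,0.0667,0],"spin":-0.7},
    {"gripper":0.005,"slide":[0.0314,0.0743,0],"spin":-0.8}
  ]
}}

```text
time_s: 27.75
ee_pos: [0.5873, -0.0845, 0.3076]
eef_rot: [-3.142, 0.005, 2.904]
force: [9.4, -1.8, -0.0]
grip_width: 0.0115
grip_force: 12.0
```

{"name": "jog_arm", "arguments": {
  "rows": [
    {"gripper":0.005,"slide":[0.0,0.0,0],"spin":0}
  ]
}}

```text
time_s: 27.85
ee_pos: [0.5875, -0.0837, 0.3076]
eef_rot: [3.141, 0.005, 2.904]
force: [11.3, -1.6, -0.5]
grip_width: 0.0117
grip_force: 12.0
```

{"name": "jog_arm", "arguments": {
  "rows": [
    {"gripper":0.005,"slide":[0.0,0.0083,0],"spin":-0.08},
    {"gripper":0.005,"slide":[0.0005,0.0155,0],"spin":-0.15},
    {"gripper":0.005,"slide":[0.0013,0.0205,0],"spin":-0.2},
    {"gripper":0.005,"slide":[0.0017,0.0237,0],"spin":-0.23},
    {"gripper":0.005,"slide":[0.0017,0.0245,0],"spin":-0.23},
    {"gripper":0.005,"slide":[0.0017,0.0245,0],"spin":-0.23}
  ]
}}

```text
time_s: 28.45
ee_pos: [0.5911, -0.06, 0.3075]
eef_rot: [3.141, 0.003, 3.13]
force: [4.8, 2.4, 3.5]
grip_width: 0.0118
grip_force: 12.0
```

{"name": "jog_arm", "arguments": {
  "rows": [
    {"gripper":0.035,"slide":[0,0,0],"spin":0},
    {"gripper":0.035,"slide":[0,0,0],"spin":0},
    {"gripper":0.035,"slide":[0,0,0],"spin":0},
    {"gripper":0.035,"slide":[0,0,-0.03],"spin":0},
    {"gripper":0.035,"slide":[0,0,-0.06],"spin":0.1},
    {"gripper":0.035,"slide":[0,0,-0.1],"spin":0.2},
    {"gripper":0.035,"slide":[0,0,-0.1],"spin":0.2},
    {"gripper":0.035,"slide":[0,0,-0.1],"spin":0.2}
  ]
}}

```text
time_s: 29.25
ee_pos: [0.5905, -0.0603, 0.407]
eef_rot: [-3.142, 0.001, 2.93]
force: [0.0, -0.1, -1.1]
grip_width: 0.0349
grip_force: 0.0
```

Run:
```python
from h import *
p,P,o=look('w11.png',(0.45,0.63,-0.1,0.0),(0.14,0.16),())
p,d,o=snap('scene'); save(p,'s2.png',(180,260,190,320),5)
P=np.load('w5.npz'); p5=P['p'];P=P['P']
b=(P[...,2]>.12)&(P[...,2]<.14)&(P[...,1]>.12)&(P[...,1]<.3)&(abs(P[...,0]-.56)<.07)
for q in blobs(P,.122,.145,(.48,.64,.14,.3)): print('crank',q)
for q in blobs(P,.100,.122,(.48,.64,.14,.3)): print('wheel',q)
```

```text
29.25 [ 0.5905 -0.0603  0.407 ] [-3.1416e+00  1.0000e-03  2.9304e+00] [-0.16  0.4   1.39 -0.    1.36 -1.52]
(array([589.5, -59.8]), array([10.8, 10.5]), 82.4, array([140.4, 143.5, 145.8]), array([277, 211,  14,  14, 149], dtype=int32))
crank (array([560.3, 220.3]), array([29. , 28.9]), 71.2, array([122.9, 124.7, 129. ]), array([ 260,   28,   39,   42, 1264], dtype=int32))
crank (array([539.5, 185.8]), array([12. ,  2.4]), 35.9, array([131.6, 139.6, 144.1]), array([244,  90,  15,  10,  27], dtype=int32))
wheel (array([560.1, 214.3]), array([83.3, 96.2]), 88.3, array([116.1, 118.8, 120.4]), array([ 218,    0,  123,  115, 3864], dtype=int32))
wheel (array([555. , 209.1]), array([35.1, 14.3]), 27.6, array([110.3, 118.2, 120.7]), array([254,  61,  42,  26, 263], dtype=int32))
```

View pics/s2.png

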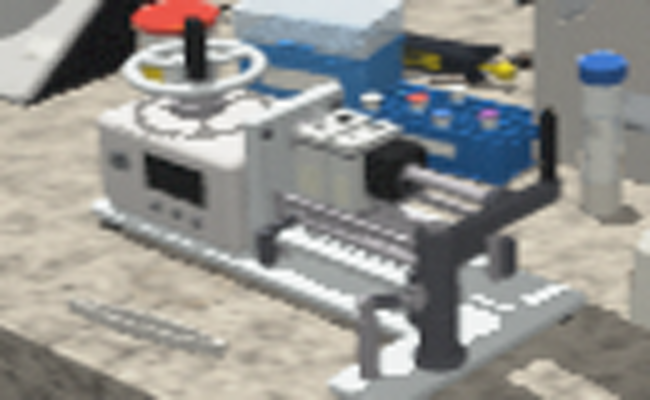

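{"name": "jog_arm", "arguments": {
  "rows": [
    {"gripper":0.05,"slide":[0.02,0.04,-0.01],"spin":0.14},
    {"gripper":0.05,"slide":[0.04,0.08,-0.02],"spin":0.28},
    {"gripper":0.05,"slide":[0.05,0.12,-0.02],"spin":0.42},
    {"gripper":0.05,"slide":[0.07,0.16,-0.02],"spin":0.56},
    {"gripper":0.05,"slide":[0.09,0.2,-0.02],"spin":0.7},
    {"gripper":0.05,"slide":[0.101,0.232,-0.02],"spin":0.84},
    {"gripper":0.05,"slide":[0.101,0.232,-0.02],"spin":0.98},
    {"gripper":0.05,"slide":[0.101,0.232,-0.02],"spin":1.12}
  ]
}}

```text
time_s: 30.15
ee_pos: [0.5404, 0.1889, 0.4251]
eef_rot: [-3.139, 0.0, 1.807]
force: [0.1, -0.5, 0.3]
grip_width: 0.0504
grip_force: 0.0
```

{"name": "jog_arm", "arguments": {
  "rows": [
    {"gripper":0.05,"slide":[0,0,0],"spin":0.13},
    {"gripper":0.05,"slide":[0,0,0],"spin":0.25},
    {"gripper":0.05,"slide":[0,0,0],"spin":0.25},
    {"gripper":0.05,"slide":[0,0,0],"spin":0.25}
  ]
}}

```text
time_s: 30.55
ee_pos: [0.5407, 0.1878, 0.4258]
eef_rot: [-3.14, 0.0, 1.564]
force: [-0.6, -0.3, 0.1]
grip_width: 0.05
grip_force: 0.0
```

Run:
```python
from h import *
p,P,o=look('w12.png',(0.48,0.64,0.13,0.3),(0.131,0.18),('crank_grip',))
for q in blobs(P,.122,.131,(.48,.64,.14,.3)): print('hub',q)
for q in blobs(P,.105,.122,(.48,.64,.14,.3)): print('wheel',q)
```

```text
30.55 [0.5407 0.1878 0.4258] [-3.1402e+00  4.0000e-04  1.5637e+00] [ 0.27  0.34  1.43 -0.    1.38  0.28]
(array([535.6, 193.1]), array([14.7, 15.7]), 65.2, array([136.3, 160.9, 164.3]), array([267, 196,  20,  27, 424], dtype=int32))
crank_grip [0.539 0.194 0.159] 0.95 [[281. 211.]]
hub (array([560. , 220.8]), array([29.5, 27.9]), 0.3, array([123. , 124.7, 128.9]), array([288, 155,  34,  32, 834], dtype=int32))
wheel (array([560.5, 221.4]), array([94.5, 96. ]), 56.5, array([116.2, 118.8, 120.4]), array([ 252,  115,  106,  106, 3463], dtype=int32))
```

{"name": "jog_arm", "arguments": {
  "rows": [
    {"gripper":0.05,"slide":[0.005,-0.0054,0.04],"spin":0},
    {"gripper":0.05,"slide":[0.005,-0.0054,0.075],"spin":0},
    {"gripper":0.05,"slide":[0.005,-0.0054,0.0958],"spin":0},
    {"gripper":0.05,"slide":[0.005,-0.0054,0.0958],"spin":0},
    {"gripper":0.01,"slide":[0.005,-0.0054,0.0958],"spin":0},
    {"gripper":0.01,"slide":[0.005,-0.0054,0.0958],"spin":0},
    {"gripper":0.01,"slide":[0.005,-0.0054,0.0958],"spin":0},
    {"gripper":0.01,"slide":[0.005,-0.0054,0.0958],"spin":0}
  ],
  "squeeze": 12
}}

```text
time_s: 31.45
ee_pos: [0.5354, 0.1928, 0.3317]
eef_rot: [3.14, -0.0, 1.56]
force: [0.6, -0.5, -1.0]
grip_width: 0.0217
grip_force: 0.0
```

{"name": "jog_arm", "arguments": {
  "rows": [
    {"gripper":0.01,"slide":[0,0,0],"spin":0},
    {"gripper":0.01,"slide":[0,0,0],"spin":0}
  ]
}}

```text
time_s: 31.65
ee_pos: [0.5354, 0.1929, 0.3314]
eef_rot: [3.141, -0.0, 1.56]
force: [-0.4, 0.8, 4.4]
grip_width: 0.0167
grip_force: 12.0
```

```bash
cat > arc.py <<'E'
import sys; from h import *
# arc.py start_deg step_deg n : tool-frame slides along the crank circle
o=telemetry.get_obs(); psi=o['eef_rot'][2]; c=np.array([.5603,.2208])
v=o['ee_pos'][:2]-c; print('ee',o['ee_pos'].round(4),'psi',psi.round(3),'r',np.hypot(*v).round(4),'phi',np.degrees(np.arctan2(v[1],v[0])).round(1),'F',o['force'].round(1),'w',round(o['grip_width'],4))
a0,st,n=map(float,sys.argv[1:4]); r=.038
for k in range(1,int(n)+1):
    a=np.radians([a0,a0+st*k]); d=r*np.array([np.cos(a[1])-np.cos(a[0]),np.sin(a[1])-np.sin(a[0])])
    print(k,(d@[np.cos(psi),np.sin(psi)]).round(4),(d@[np.sin(psi),-np.cos(psi)]).round(4))
E
python3 arc.py -131.7 -22.5 8
```

```text
ee [0.5354 0.1929 0.3314] psi 1.56 r 0.0374 phi -131.7 F [-0.4  0.8  4.4] w 0.0167
1 0.0117 -0.0091
2 0.026 -0.0129
3 0.0408 -0.0111
4 0.0536 -0.0037
5 0.0627 0.0081
6 0.0666 0.0224
7 0.0647 0.0371
8 0.0573 0.0499
```

{"name": "jog_arm", "arguments": {
  "rows": [
    {"gripper":0.01,"slide":[0.0117,-0.0091,0],"spin":0},
    {"gripper":0.01,"slide":[0.026,-0.0129,0],"spin":0},
    {"gripper":0.01,"slide":[0.0408,-0.0111,0],"spin":0},
    {"gripper":0.01,"slide":[0.0536,-0.0037,0],"spin":0},
    {"gripper":0.01,"slide":[0.0627,0.0081,0],"spin":0},
    {"gripper":0.01,"slide":[0.0666,0.0224,0],"spin":0},
    {"gripper":0.01,"slide":[0.0647,0.0371,0],"spin":0},
    {"gripper":0.01,"slide":[0.0573,0.0499,0],"spin":0}
  ]
}}

```text
time_s: 32.45
ee_pos: [0.5863, 0.2502, 0.3313]
eef_rot: [-3.141, 0.0, 1.561]
force: [-9.5, -6.3, 7.7]
grip_width: 0.0165
grip_force: 12.0
```

```bash
python3 arc.py 48.3 -22.5 0
```

```text
ee [0.5863 0.2502 0.3313] psi 1.561 r 0.0392 phi 48.4 F [-9.5 -6.3  7.7] w 0.0165
```

{"name": "jog_arm", "arguments": {
  "rows": [
    {"gripper":0.01,"slide":[-0.0124,0.0083,0],"spin":0},
    {"gripper":0.01,"slide":[-0.0265,0.012,0],"spin":0},
    {"gripper":0.01,"slide":[-0.0411,0.0102,0],"spin":0},
    {"gripper":0.01,"slide":[-0.0537,0.0029,0],"spin":0},
    {"gripper":0.01,"slide":[-0.0627,-0.0087,0],"spin":0},
    {"gripper":0.01,"slide":[-0.0665,-0.0228,0],"spin":0},
    {"gripper":0.01,"slide":[-0.0646,-0.0372,0],"spin":0},
    {"gripper":0.01,"slide":[-0.0573,-0.0499,0],"spin":0}
  ]
}}

```text
time_s: 33.25
ee_pos: [0.535, 0.1926, 0.3314]
eef_rot: [3.14, -0.001, 1.559]
force: [9.6, 7.5, 1.4]
grip_width: 0.0166
grip_force: 12.0
```

```bash
python3 arc.py 48.3 -22.5 0
```

```text
ee [0.535  0.1926 0.3314] psi 1.559 r 0.0379 phi -132.0 F [9.6 7.5 1.4] w 0.0166
```

{"name": "jog_arm", "arguments": {
  "rows": [
    {"gripper":0.01,"slide":[0.0115,-0.009,0],"spin":0},
    {"gripper":0.01,"slide":[0.0256,-0.0127,0],"spin":0},
    {"gripper":0.01,"slide":[0.0402,-0.0109,0],"spin":0},
    {"gripper":0.01,"slide":[0.0528,-0.0036,0],"spin":0},
    {"gripper":0.01,"slide":[0.0618,0.008,0],"spin":0},
    {"gripper":0.01,"slide":[0.0656,0.0221,0],"spin":0},
    {"gripper":0.01,"slide":[0.0637,0.0365,0],"spin":0},
    {"gripper":0.01,"slide":[0.0564,0.0492,0],"spin":0}
  ]
}}

```text
time_s: 34.05
ee_pos: [0.5855, 0.2503, 0.3314]
eef_rot: [3.141, -0.001, 1.561]
force: [-4.7, -1.5, 8.6]
grip_width: 0.0166
grip_force: 12.0
```

```bash
python3 arc.py 48.3 -22.5 0
```

```text
ee [0.5855 0.2503 0.3314] psi 1.561 r 0.0388 phi 49.5 F [-4.7 -1.5  8.6] w 0.0166
```

{"name": "jog_arm", "arguments": {
  "rows": [
    {"gripper":0.01,"slide":[-0.0115,0.009,0],"spin":0},
    {"gripper":0.01,"slide":[-0.0256,0.0127,0],"spin":0},
    {"gripper":0.01,"slide":[-0.0402,0.0109,0],"spin":0},
    {"gripper":0.01,"slide":[-0.0528,0.0036,0],"spin":0},
    {"gripper":0.01,"slide":[-0.0618,-0.008,0],"spin":0},
    {"gripper":0.01,"slide":[-0.0656,-0.0221,0],"spin":0},
    {"gripper":0.01,"slide":[-0.0637,-0.0365,0],"spin":0},
    {"gripper":0.01,"slide":[-0.0564,-0.0492,0],"spin":0}
  ]
}}

```text
time_s: 34.85
ee_pos: [0.535, 0.193, 0.3314]
eef_rot: [3.141, 0.0, 1.559]
force: [7.8, 4.9, 5.1]
grip_width: 0.0169
grip_force: 12.0
```

{"name": "jog_arm", "arguments": {
  "rows": [
    {"gripper":0.01,"slide":[0.0115,-0.009,0],"spin":0},
    {"gripper":0.01,"slide":[0.0256,-0.0127,0],"spin":0},
    {"gripper":0.01,"slide":[0.0402,-0.0109,0],"spin":0},
    {"gripper":0.01,"slide":[0.0528,-0.0036,0],"spin":0},
    {"gripper":0.01,"slide":[0.0618,0.008,0],"spin":0},
    {"gripper":0.01,"slide":[0.0656,0.0221,0],"spin":0},
    {"gripper":0.01,"slide":[0.0656,0.0221,0],"spin":0}
  ]
}}

```text
time_s: 35.55
ee_pos: [0.5591, 0.2595, 0.3313]
eef_rot: [3.14, -0.001, 1.56]
force: [0.1, 3.1, 8.9]
grip_width: 0.0166
grip_force: 12.0
```

```bash
python3 arc.py 93.3 -7.5 6;  python3 arc.py 48.3 -7.5 8; python3 arc.py -11.7 -7.5 8;python3 arc.py -71.7 -7.5 8;python3 arc.py -131.7 -7.5 8
```

```text
ee [0.5591 0.2595 0.3313] psi 1.56 r 0.0387 phi 91.8 F [0.1 3.1 8.9] w 0.0166
1 0.0 0.005
2 -0.0006 0.0099
3 -0.0019 0.0147
4 -0.0038 0.0193
5 -0.0063 0.0236
6 -0.0093 0.0276
ee [0.5591 0.2595 0.3313] psi 1.56 r 0.0387 phi 91.8 F [0.1 3.1 8.9] w 0.0166
1 -0.0035 0.0035
2 -0.0074 0.0066
3 -0.0117 0.0091
4 -0.0163 0.011
5 -0.0211 0.0123
6 -0.0261 0.0129
7 -0.031 0.0129
8 -0.036 0.0123
ee [0.5591 0.2595 0.3313] psi 1.56 r 0.0387 phi 91.8 F [0.1 3.1 8.9] w 0.0166
1 -0.0048 -0.0013
2 -0.0094 -0.0032
3 -0.0137 -0.0056
4 -0.0177 -0.0087
5 -0.0212 -0.0122
6 -0.0242 -0.0161
7 -0.0267 -0.0204
8 -0.0286 -0.025
ee [0.5591 0.2595 0.3313] psi 1.56 r 0.0387 phi 91.8 F [0.1 3.1 8.9] w 0.0166
1 -0.0013 -0.0048
2 -0.002 -0.0097
3 -0.002 -0.0147
4 -0.0013 -0.0196
5 -0.0001 -0.0244
6 0.0018 -0.029
7 0.0043 -0.0333
8 0.0073 -0.0373
ee [0.5591 0.2595 0.3313] psi 1.56 r 0.0387 phi 91.8 F [0.1 3.1 8.9] w 0.0166
1 0.0035 -0.0035
2 0.0074 -0.0066
3 0.0117 -0.0091
4 0.0163 -0.011
5 0.0211 -0.0123
6 0.0261 -0.0129
7 0.031 -0.0129
8 0.036 -0.0123
```

{"name": "jog_arm", "arguments": {
  "rows": [
    {"gripper":0.01,"slide":[0.0,0.005,0],"spin":0},
    {"gripper":0.01,"slide":[-0.0006,0.0099,0],"spin":0},
    {"gripper":0.01,"slide":[-0.0019,0.0147,0],"spin":0},
    {"gripper":0.01,"slide":[-0.0038,0.0193,0],"spin":0},
    {"gripper":0.01,"slide":[-0.0063,0.0236,0],"spin":0},
    {"gripper":0.01,"slide":[-0.0093,0.0276,0],"spin":0},
    {"gripper":0.01,"slide":[-0.0093,0.0276,0],"spin":0}
  ]
}}

```text
time_s: 36.25
ee_pos: [0.586, 0.2494, 0.3314]
eef_rot: [3.14, -0.001, 1.56]
force: [3.7, 1.0, 6.6]
grip_width: 0.0166
grip_force: 12.0
```

{"name": "jog_arm", "arguments": {
  "rows": [
    {"gripper":0.01,"slide":[-0.0035,0.0035,0],"spin":0},
    {"gripper":0.01,"slide":[-0.0074,0.0066,0],"spin":0},
    {"gripper":0.01,"slide":[-0.0074,0.0066,0],"spin":0}
  ]
}}

```text
time_s: 36.55
ee_pos: [0.5925, 0.2417, 0.3314]
eef_rot: [3.141, -0.0, 1.56]
force: [2.6, 0.1, 7.5]
grip_width: 0.0164
grip_force: 12.0
```

```bash
for a in 33.3 10.8 -11.7 -34.2 -56.7 -79.2 -101.7 -124.2 -146.7 -169.2 -191.7 -214.2; do echo $a; python3 arc.py $a -7.5 3|tail -3; done
```

```text
33.3
1 -0.0043 0.0025
2 -0.0089 0.0044
3 -0.0137 0.0057
10.8
1 -0.0049 0.0007
2 -0.0099 0.0007
3 -0.0148 0.0
-11.7
1 -0.0048 -0.0013
2 -0.0094 -0.0032
3 -0.0137 -0.0056
-34.2
1 -0.004 -0.003
2 -0.0075 -0.0065
3 -0.0105 -0.0105
-56.7
1 -0.0025 -0.0043
2 -0.0044 -0.0089
3 -0.0057 -0.0137
-79.2
1 -0.0007 -0.0049
2 -0.0007 -0.0099
3 -0.0 -0.0148
-101.7
1 0.0013 -0.0048
2 0.0032 -0.0094
3 0.0056 -0.0137
-124.2
1 0.003 -0.004
2 0.0065 -0.0075
3 0.0105 -0.0105
-146.7
1 0.0043 -0.0025
2 0.0089 -0.0044
3 0.0137 -0.0057
-169.2
1 0.0049 -0.0007
2 0.0099 -0.0007
3 0.0148 -0.0
-191.7
1 0.0048 0.0013
2 0.0094 0.0032
3 0.0137 0.0056
-214.2
1 0.004 0.003
2 0.0075 0.0065
3 0.0105 0.0105
```

{"name": "jog_arm", "arguments": {
  "rows": [
    {"gripper":0.01,"slide":[-0.0044,0.0023,0],"spin":0},
    {"gripper":0.01,"slide":[-0.0091,0.0041,0],"spin":0},
    {"gripper":0.01,"slide":[-0.0091,0.0041,0],"spin":0}
  ],
  "squeeze": 8
}}

```text
time_s: 36.85
ee_pos: [0.5965, 0.2325, 0.3314]
eef_rot: [3.14, -0.0, 1.56]
force: [3.3, -0.2, 6.2]
grip_width: 0.0167
grip_force: 8.0
```

{"name": "jog_arm", "arguments": {
  "rows": [
    {"gripper":0.01,"slide":[-0.0046,0.0013,0],"spin":0},
    {"gripper":0.01,"slide":[-0.0095,0.002,0],"spin":0},
    {"gripper":0.01,"slide":[-0.0145,0.002,0],"spin":0},
    {"gripper":0.01,"slide":[-0.0145,0.002,0],"spin":0}
  ]
}}

```text
time_s: 37.25
ee_pos: [0.5981, 0.2179, 0.3313]
eef_rot: [3.141, -0.0, 1.56]
force: [1.1, -0.9, 7.0]
grip_width: 0.0168
grip_force: 8.0
```

{"name": "jog_arm", "arguments": {
  "rows": [
    {"gripper":0.01,"slide":[-0.0049,-0.0007,0],"spin":0},
    {"gripper":0.01,"slide":[-0.0097,-0.002,0],"spin":0},
    {"gripper":0.01,"slide":[-0.0143,-0.0039,0],"spin":0},
    {"gripper":0.01,"slide":[-0.0143,-0.0039,0],"spin":0}
  ]
}}

```text
time_s: 37.65
ee_pos: [0.5939, 0.2037, 0.3313]
eef_rot: [3.141, -0.0, 1.56]
force: [-1.0, -1.2, 7.1]
grip_width: 0.0166
grip_force: 8.0
```

{"name": "jog_arm", "arguments": {
  "rows": [
    {"gripper":0.01,"slide":[-0.0043,-0.0024,0],"spin":0},
    {"gripper":0.01,"slide":[-0.0083,-0.0054,0],"spin":0},
    {"gripper":0.01,"slide":[-0.0118,-0.0089,0],"spin":0},
    {"gripper":0.01,"slide":[-0.0118,-0.0089,0],"spin":0}
  ]
}}

```text
time_s: 38.05
ee_pos: [0.5857, 0.1918, 0.3316]
eef_rot: [3.136, -0.001, 1.56]
force: [15.7, 0.4, 0.3]
grip_width: 0.0229
grip_force: 8.0
```

{"name": "jog_arm", "arguments": {
  "rows": [
    {"gripper":0.01,"slide":[0.001,0.001,0],"spin":0},
    {"gripper":0.01,"slide":[0.002,0.002,0],"spin":0},
    {"gripper":0.01,"slide":[0.002,0.002,0],"spin":0}
  ]
}}

```text
time_s: 38.35
ee_pos: [0.5881, 0.194, 0.3315]
eef_rot: [3.136, -0.001, 1.56]
force: [16.0, -0.7, 2.0]
grip_width: 0.018
grip_force: 8.0
```

```bash
python3 arc.py 0 1 0
python3 - <<'E'
from h import *
p,d,o=snap('wrist'); P=cloud('wrist',d,o)
for q in blobs(P,.15,.17,(.565,.61,.17,.22)): print(q)
E
```

```text
ee [0.5881 0.194  0.3315] psi 1.56 r 0.0386 phi -43.9 F [16.  -0.7  2. ] w 0.018
(array([594.9, 199.8]), array([22.6, 21.6]), 55.4, array([151.4, 161.9, 167. ]), array([ 270,  245,   56,   49, 1283], dtype=int32))
(array([577.5, 197.3]), array([ 9.8, 21.3]), 35.8, array([151.4, 161. , 169.2]), array([239, 249,  28,  45, 446], dtype=int32))
```

{"name": "jog_arm", "arguments": {
  "rows": [
    {"gripper":0.01,"slide":[0.0084,0.0065,0],"spin":0},
    {"gripper":0.01,"slide":[0.0176,0.0102,0],"spin":0},
    {"gripper":0.01,"slide":[0.0274,0.0114,0],"spin":0},
    {"gripper":0.01,"slide":[0.0372,0.01,0],"spin":0},
    {"gripper":0.01,"slide":[0.0464,0.0061,0],"spin":0},
    {"gripper":0.01,"slide":[0.0517,0.0022,0],"spin":0},
    {"gripper":0.01,"slide":[0.0554,-0.0013,0],"spin":0},
    {"gripper":0.01,"slide":[0.0554,-0.0013,0],"spin":0}
  ]
}}

```text
time_s: 39.2
ee_pos: [0.5857, 0.2497, 0.3309]
eef_rot: [-3.139, 0.002, 1.561]
force: [-6.4, -5.0, 8.3]
grip_width: 0.0168
grip_force: 8.0
```

{"name": "jog_arm", "arguments": {
  "rows": [
    {"gripper":0.01,"slide":[0,0,0],"spin":0},
    {"gripper":0.01,"slide":[0,0,0],"spin":0}
  ]
}}

```text
time_s: 39.4
ee_pos: [0.5859, 0.2494, 0.3309]
eef_rot: [-3.139, 0.001, 1.56]
force: [-5.5, -5.4, 9.2]
grip_width: 0.017
grip_force: 8.0
```

{"name": "jog_arm", "arguments": {
  "rows": [
    {"gripper":0.04,"slide":[0,0,0],"spin":0},
    {"gripper":0.04,"slide":[0,0,0],"spin":0},
    {"gripper":0.04,"slide":[0,0,0],"spin":0},
    {"gripper":0.04,"slide":[0,0,0],"spin":0},
    {"gripper":0.04,"slide":[0,0,-0.03],"spin":0},
    {"gripper":0.04,"slide":[0,0,-0.07],"spin":0},
    {"gripper":0.04,"slide":[0,0,-0.1],"spin":0},
    {"gripper":0.04,"slide":[0,0,-0.1],"spin":0}
  ]
}}

```text
time_s: 40.2
ee_pos: [0.5861, 0.2489, 0.4356]
eef_rot: [3.135, -0.003, 1.56]
force: [0.2, -0.4, -0.7]
grip_width: 0.0395
grip_force: 0.0
```

{"name": "jog_arm", "arguments": {
  "rows": [
    {"gripper":0.04,"slide":[-0.04,-0.01,0],"spin":0},
    {"gripper":0.04,"slide":[-0.08,-0.02,0],"spin":0},
    {"gripper":0.04,"slide":[-0.12,-0.03,0],"spin":0},
    {"gripper":0.04,"slide":[-0.16,-0.03,0],"spin":0},
    {"gripper":0.04,"slide":[-0.16,-0.03,0],"spin":0},
    {"gripper":0.04,"slide":[-0.16,-0.03,0],"spin":0}
  ]
}}

```text
time_s: 40.8
ee_pos: [0.5545, 0.0888, 0.4302]
eef_rot: [-3.141, -0.0, 1.558]
force: [-1.1, -0.2, 0.2]
grip_width: 0.0398
grip_force: 0.0
```

Run:
```python
from h import *
p,P,o=look('w13.png',(0.45,0.63,-0.1,0.3),(0.098,0.17),())
for q in blobs(P,.14,.17,(.5,.64,.14,.3)): print('crank',q)
for q in blobs(P,.122,.131,(.48,.64,.14,.3)): print('hub',q)
snap('scene','s3.png',(150,330,110,450),2.2)
```

```text
40.8 [0.5545 0.0888 0.4302] [-3.1408e+00 -1.0000e-04  1.5583e+00] [0.09 0.31 1.45 0.   1.38 0.11]
(array([560. , 216.2]), array([87.8, 96.1]), 86.9, array([116.2, 119.3, 145.8]), array([ 231,    0,  115,  113, 5385], dtype=int32))
(array([558.9, 126. ]), array([17.6, 82.9]), 89.1, array([105.8, 113.5, 115. ]), array([ 243,  153,   89,   19, 1469], dtype=int32))
(array([558.7,  91.8]), array([25.5, 46.7]), 89.5, array([101.8, 107. , 109. ]), array([ 264,  184,   48,   27, 1266], dtype=int32))
(array([558.7,  49.2]), array([47.4, 45.7]), 89.2, array([100.6, 104.3, 108.3]), array([ 265,  214,   46,   45, 1666], dtype=int32))
(array([553.3, -49.3]), array([21.5, 15.8]), 0.3, array([ 98.3,  99.6, 101.1]), array([274, 312,  20,  13, 147], dtype=int32))
(array([589.8, -54.9]), array([11.5,  3.2]), 10.3, array([ 98.2,  99.2, 102.8]), array([311, 321,  11,   4,  31], dtype=int32))
crank (array([583.9, 244.4]), array([ 8.1, 16.4]), 74.0, array([141.4, 154.2, 163.4]), array([311,   0,  24,  17, 329], dtype=int32))
hub (array([583.4, 242.9]), array([ 3.9, 13.4]), 73.1, array([124.1, 128.1, 130.8]), array([310,  12,  17,  10,  39], dtype=int32))
hub (array([559.9, 220.2]), array([28.9, 28.7]), 1.3, array([123. , 124.7, 129. ]), array([ 270,   32,   36,   39, 1082], dtype=int32))
```

View pics/w13.png

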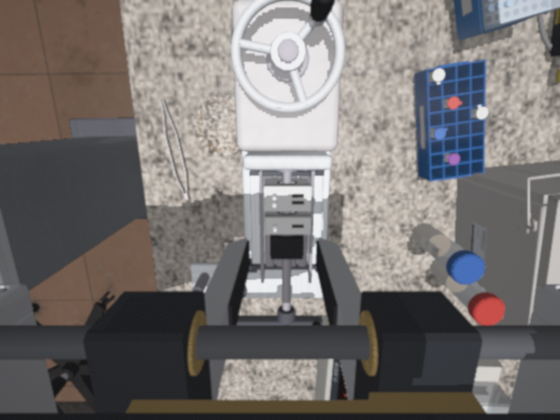

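View pics/s3.png

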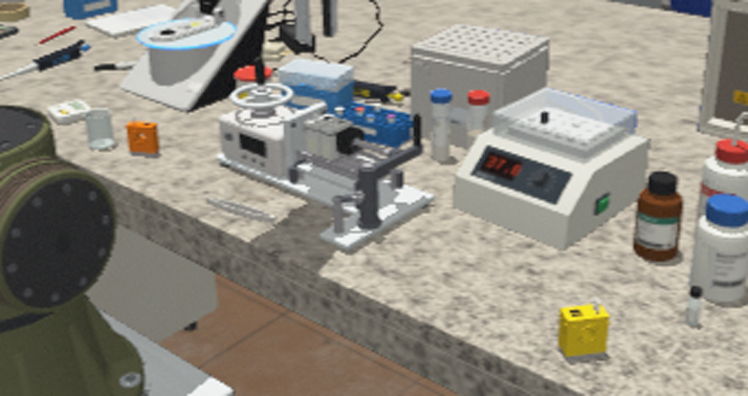

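The last two pictures show the two cassettes and the cap on the rod at (288,195–245), with the barbs towards the front. The brace cup is over the tip at (287,315), the crank is at (320,8), and the bystanders have not moved.

```bash
python3 -c "
from h import *
print(workorder.hand_in())"
```

```text
the job is handed in; nothing more can be done
None
```

The pump is set up and the job handed in: cassettes 2 and 1 (the only ones on the bench) and the end cap are on the rod with its tip bare, the brace is snapped home, and the handwheel was cranked to its stop (about 2.75 turns) and backed off about 90°; the hand-in returned no verdict.

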